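# Rock the jammed ball out of the glass flask

### The job

A small black clay ball is caught between the ribs inside the neck of the glass flask. Pick the flask up with the ball still in it, hold it mouth-down over the brown bowl and rock it side to side until the ball drops into the bowl, then gently lay the empty flask on its back, lengthwise and centred on the black rubber pad in the wooden tray. Do not spill the ball, and leave the bowl and everything else standing where it is.

Things in the scene. Friction and masses are not known exactly. Their poses are not given: they have to be found in the camera images.
- flask: clear glass flask lying on its flat back, 210 mm long, 260 g, walls 3 mm. Origin: mid-length, on the underside. x runs along it to the mouth (x=105 mm; base at -105), y across, z up out of its upper face. Body (x -105 to 0) 62 wide, 34 high, sides parallel; shoulder (x 0 to 20) tapers to the neck (x 20 to 105), outside 44 wide (lip 50) and 26 high
- flask_ribs (a point): mid-neck: x=64, y=0, z=13 mm in the flask frame, axes the same. Neck inside 38 wide, 20 high, flat smooth floor (friction 0.25) flush with the body. Three upright ribs 5 mm thick reach from a side wall to y=0: at x=36 and x=92 from the +y wall, at x=64 from the -y wall. Mouth down, the ball rests on a rib and rolls past its free side when that side is lowered by 30 deg or more about the flask x
- flask_grip (a point): point on the flask about its balance point: x=-25 mm, y=0, z=17 mm in the flask's frame, half-way up between the parallel sides 62 mm apart; axes as the flask's
- flask_mouth (a point): centre of the flask's mouth opening: x=+105 mm, y=0, z=13 mm in the flask's frame; axes as the flask's
- ball_center (a point): centre of the black-glazed clay ball, 16 mm in diameter, 10 g, at the start caught inside the flask's neck between its first and second rib (about x=50 mm in the flask's frame)
- bowl: loose brown terracotta bowl, 150 mm across the rim, 65 mm high, walls 5 mm, 600 g, standing upright on the bare table. Origin: centre of its underside, z up
- mat: cork mat 360 by 360 mm, 4 mm thick, fixed, on which the flask lies at the start. Origin: centre of its underside
- tray: fixed shallow wooden tray, 260 mm (its x) by 350 mm (its y), outer height 30 mm, walls and floor 7 mm. Origin: centre of its underside. Three lanes along x side by side, 108 mm apart: two hold a planter, the third the rubber pad
- pad: black rubber pad in the tray's free lane, 225 mm along its x by 80 mm, 4 mm thick, fixed. Origin: centre of its underside, at the tray floor; its upper face is 4 mm above the origin (11 mm above the table)
- neckpot: bystander: small white pot, 44 mm across, 48 mm tall, standing close beside the flask's neck; origin at the centre of its underside
- basepot: bystander: small solid waisted terracotta bud pot, 48 mm across, 55 mm tall, standing close to the flask's base end; origin at the centre of its underside
- planter1: bystander: terracotta planter, 68 mm across, 66 mm tall, in one of the tray's three lanes; origin at the centre of its underside
- planter2: bystander: white planter, 68 mm across, 66 mm tall, in another of the tray's lanes; origin at the centre of its underside
- tallvase: bystander: blue bottle vase, 76 mm across, 190 mm tall, on the far side of the table; origin at the centre of its underside
- tape: bystander: cardboard ring (empty tape core), 90 mm across, 45 mm tall, lying flat; origin at the centre of its underside
- brush: bystander: hand brush, about 200 mm long, lying flat near the table's robot side; origin on its underside
Not all that is in view belongs to the job. Leave any blue look-alike of the bowl alone.

How it is judged (in metres and radians):
On the way, in this order (a step that is already met when the one before it is completed fails the run):
1. the flask is lifted clear with the ball still in its neck (height (world z) of flask above 0.06 m and x of ball_center in the frame of flask between 0.02 and 0.105 m), for 0.1 s.
2. the ball lies in the bowl while the flask is still in the air (horizontal distance between ball_center and bowl below 0.065 m and height (world z) of ball_center below 0.058 m and height (world z) of flask above 0.06 m), for 0.2 s.
At the end, for the whole second after the job is handed in: the ball is in the bowl; the flask lies at rest on its back on the pad (tilt under 0.1 rad), its middle within 30 mm of the pad's centre and its length within 0.2 rad of the pad's, mouth either way (horizontal distance between ball_center and bowl below 0.065 m and height (world z) of ball_center below 0.058 m and horizontal distance between flask and pad below 0.03 m and height (world z) of flask below 0.022 m and angle between flask's own z axis and vertical below 0.1 rad and angle between the x axis of flask and the x axis of pad, either way round below 0.2 rad and linear speed of flask below 0.02 m/s); the robot touches nothing.
It fails at once if the ball is spilled: out of the flask and beside the bowl (height (world z) of ball_center below 0.03 m and distance between ball_center and flask above 0.13 m and horizontal distance between ball_center and bowl above 0.075 m).
It fails at once if the bowl is shifted more than 30 mm or tipped (distance of bowl from where it was at the start of the episode above 0.03 m or angle between bowl's own z axis and vertical above 0.4 rad).
It fails at once if the flask is dropped or knocked (faster than 0.6 m/s close to the table) (height (world z) of flask below 0.06 m and linear speed of flask above 0.6 m/s).
It fails at once if a bystander is shifted more than 30 mm or knocked over (distance of any of neckpot, basepot, planter1, planter2, tallvase, tape, brush from where it was at the start of the episode above 0.03 m or angle between any of neckpot, basepot, planter1, planter2, tallvase's own z axis and vertical above 0.5 rad).
It also fails if it takes over 72 s, if anything falls off the work surface, if the arm or the gripper's body presses on something with over 40 N, if the wrist force passes 120 N, or if a joint passes its speed limit or range.

### The arm

A 6-joint arm with a two-finger parallel gripper is mounted at the origin on the work surface. World frame = base frame: x ahead of the robot, y to its left, z up, the work surface at z = 0. Lengths are in mm, angles in rad, forces in N, time in s.
With the tool pointing down it reaches from about 350 to 975 mm from the base axis. Payload 7.1 kg.
Tool frame: the origin (TCP) lies on the mounting face of the last link; the fingertips stand 182 mm ahead of it and the grasp point (between the pads) lies 163 mm ahead of it (ctrl.tcp_to_tips is the distance from the TCP to the fingertips, in mm); z points along the fingers, y is the direction in which the jaws open and shut (so a half turn about z gives the same grasp; the last joint's range is limited). The gripper opens to 88 mm and grips with 3 to 60 N. Pads are 20 mm wide; open, the fingers measure 115 mm over their backs; the gripper's body (75 mm by 178 mm) begins 61 mm behind the grasp point.
Start: joints at [1.152, 0.423, 1.63, -0, 1.089, -0.019], TCP at [243.239, 575.709, 404.675] pointing down, gripper open.
Joint ranges: [-3, 3], [-0.9, 2.11], [0.09, 2.58], [-1.31, 4.45], [0.11, 2.69], [-2.54, 2.54]. Speed limits (rad/s): [2.39, 2.39, 3.01, 3.14, 3.14, 3.14].

### API

Orientations are given as a rotation vector (axis times angle).
In Python, from workcell import ctrl gives the robot as it stands. The module is installed in compiled form; this text tells all that it offers.
- The arm moves only by the tool send_rows, never from a script. Its argument "commands" is a list of rows, each an object with "translation": the shift along the world's x, y, z normalised to -1 to 1, where 1 is 0.1 m, a list of three; "twist": the turn, a rotation vector about the world's x, y, z normalised to -1 to 1, where 1 is 0.5 rad, a list of three. A call has exactly 10 rows; each row is the pose to reach, as a shift and turn from the pose commanded when the call began; what a row does not reach only later rows make up. A row lasts 1/10 s, in which the tool goes at most 50 mm and 8.59 degrees, less where a joint would pass 70% of its speed; a pose out of reach is approached as far as the arm can. A call with a number of a shift or a turn outside -1 to 1 is refused whole. A call with a gripper value outside its range is refused whole. "grip" is the closure, from -1 (fully open) to 1 (shut), set as the call begins (left out, the last holds). The fingers move at their own pace and stop on an object; the grip force is fixed at half the most. Time passes only in rows, so rows that repeat a pose let the fingers close, or fill a call up. It gives the time, the measured TCP pose, the force and the opening at its end, in the units of the state.
- ctrl.get_obs(): the state, without advancing time (a new reading comes with each control period).
- ctrl.get_image(name): name is "side" or "top"; returns a dict with "img" (400x640x3 uint8, red, green, blue), "intrinsics" (3x3 intrinsics, pixels), "dist" ([k1, k2, p1, p2, k3] as OpenCV has them; the pictures are not rectified), "cam_to_world" (4x4, takes a point from camera to world coordinates). Camera axes: x right, y down, z forward; pixel columns grow to the right and rows downward; lengths in mm; the calibration is good to about 2 mm. A picture is of the moment at which its call begins. There is no depth.
- ctrl.close_job(): hands the job in, once; it reports no verdict.
The state is a dict: "t": time; "qpos": joint angles; "qvel": joint speeds; "joint_torque": joint torques, N m; "ee_pos": TCP position; "orientation": TCP orientation; "ft_force": force on the tool from outside, world axes, zero at the start; "moment": the same for the moment, N m; "width": finger opening in mm.
Only numpy, scipy, OpenCV 4.12 (cv2) and the standard library are available. Lean on these libraries where they do the work, as an engineer would, in place of code of your own. Each camera call takes 0.05 s, during which the arm holds its last target. There are 200 camera calls.

## Working session

There is one attempt and no reset: what is moved stays moved. The work goes in short steps, Python scripts to look and compute and a tool call to move; the robot and the scene stay as the last step left them, time stands still between calls to the robot, and variables do not carry over. Pictures are saved under pics/ and viewed, about 8 in all and at most 12, crops included, and the job is handed in when it is done.

Besides the shell and the picture viewer there is one more tool, called as name([rows], argument=value, ...), one row to a line, values as JSON. send_rows: Moves the arm, as the interface text tells. Its arguments: {"type":"object","properties":{"commands":{"type":"array","items":{"type":"object","properties":{"translation":{"type":"array","items":{"type":"number"}},"twist":{"type":"array","items":{"type":"number"}}}}},"grip":{"type":"number"}},"required":["commands"]}

```bash
mkdir -p pics
cat > h.py <<'E'
import numpy as np, cv2, pickle
from workcell import ctrl
def shot(name,tag):
    d=ctrl.get_image(name); pickle.dump(d,open(f'{tag}.pkl','wb'))
    cv2.imwrite(f'pics/{tag}.png',cv2.cvtColor(d['img'],cv2.COLOR_RGB2BGR)); return d
def load(tag): return pickle.load(open(f'{tag}.pkl','rb'))
def unproj(d,px,z):
    px=np.array(px,float).reshape(-1,1,2)
    n=cv2.undistortPoints(px,np.array(d['intrinsics'],float),np.array(d['dist'],float)).reshape(-1,2)
    T=np.array(d['cam_to_world']); r=np.c_[n,np.ones(len(n))]@T[:3,:3].T; o=T[:3,3]
    s=(np.broadcast_to(z,len(n))-o[2])/r[:,2]; return o+s[:,None]*r
def proj(d,P):
    T=np.linalg.inv(np.array(d['cam_to_world'])); rv=cv2.Rodrigues(T[:3,:3])[0]
    return cv2.projectPoints(np.array(P,float).reshape(-1,1,3),rv,T[:3,3],np.array(d['intrinsics'],float),np.array(d['dist'],float))[0].reshape(-1,2)
E
python3 - <<'E'
from h import *
for n in('top','side'):
    d=shot(n,n+'0'); print(n,np.round(d['cam_to_world'],3).tolist(),np.array(d['intrinsics']).round(1).tolist())
print(ctrl.get_obs())
E
```

```text
top [[0.004, -0.986, 0.167, 254.365], [-1.0, -0.002, 0.013, -18.649], [-0.013, -0.167, -0.986, 1539.056], [0.0, 0.0, 0.0, 1.0]] [[500.1, 0.0, 325.3], [0.0, 500.1, 204.6], [0.0, 0.0, 1.0]]
side [[0.928, -0.214, 0.304, 226.029], [-0.371, -0.56, 0.741, -699.327], [0.011, -0.8, -0.599, 594.555], [0.0, 0.0, 0.0, 1.0]] [[380.0, 0.0, 320.1], [0.0, 380.0, 200.4], [0.0, 0.0, 1.0]]
{'t': 0.1, 'qpos': array([ 1.15197072e+00,  4.23755718e-01,  1.63059288e+00,  1.13494280e-05,
        1.08859584e+00, -1.90556293e-02]), 'qvel': array([-1.06944404e-03,  1.47888403e-04, -3.69421114e-03, -8.58166747e-05,
        7.92237934e-04, -6.53600602e-04]), 'joint_torque': array([ 3.31814908e-04, -5.45621502e+01, -2.74325931e+01,  6.46356982e-02,
        1.88657135e-02, -1.97331764e-05]), 'ee_pos': array([243.16113802, 575.49129804, 403.99282732]), 'orientation': array([-6.23731728e-01, -3.07874204e+00,  2.06906608e-03]), 'ft_force': array([0.29488449, 0.14879753, 0.19933019]), 'moment': array([-0.03767349,  0.05937   , -0.02248531]), 'width': 87.83255891730236}
```

View pics/top0.png

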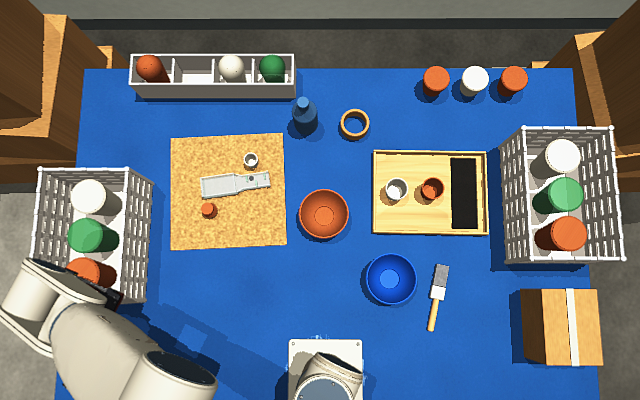

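View pics/side0.png

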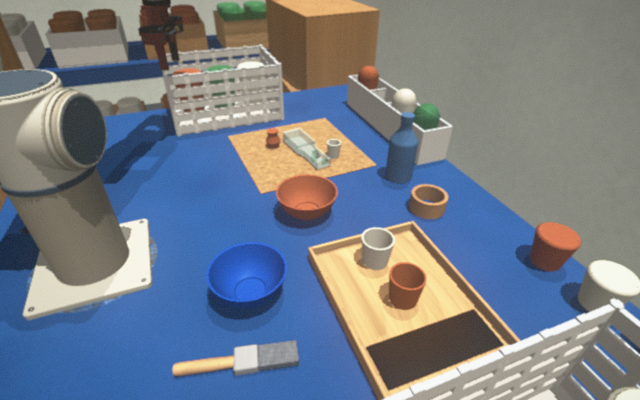

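The top view shows:
- Flask: base at about (201,187), mouth at (270,180), ball near (251,179).
- White neckpot at (250,160), basepot at (208,210).
- Pad at (464,194) in the tray.
- Bowl candidates: brown at (324,214) and blue at (391,279). The brown one fits the description; the blue one is the look-alike.

I'll enlarge the crop to confirm and measure.

Run:
```python
from h import *
d=load('top0'); b=cv2.cvtColor(d['img'],cv2.COLOR_RGB2BGR)
c=b[140:250,190:360]; c=cv2.resize(c,None,fx=4.7,fy=4.7,interpolation=cv2.INTER_CUBIC)
for i in range(190,360,10): cv2.line(c,(int((i-190)*4.7),0),(int((i-190)*4.7),5 if i%50 else 15),(0,0,255),1)
for i in range(140,250,10): cv2.line(c,(0,int((i-140)*4.7)),(5 if i%50 else 15,int((i-140)*4.7)),(0,0,255),1)
cv2.imwrite('pics/crop1.png',c)
hsv=cv2.cvtColor(b,cv2.COLOR_BGR2HSV)
# pad: dark pixels
roi=b[140:245,430:490].max(2)<45
n,l,s,ce=cv2.connectedComponentsWithStats(roi.astype(np.uint8))
k=1+np.argmax(s[1:,4]); print(s[k])
pts=np.argwhere(l==k)[:,::-1]+[430,140]
r=cv2.minAreaRect(pts.astype(np.float32)); bx=cv2.boxPoints(r); W=unproj(d,bx,11); print('pad',bx.tolist(),W.round(1).tolist(),W.mean(0))
# bowl
m=((hsv[...,0]<12)&(hsv[...,1]>110)).astype(np.uint8); m[:185]=0;m[245:]=0;m[:,:297]=0;m[:,352:]=0
pts=np.argwhere(m>0)[:,::-1].astype(np.float32); h=cv2.convexHull(pts); e=cv2.fitEllipse(h); print('bowl',e, unproj(d,[e[0]],65), 150)
W=unproj(d,h.reshape(-1,2),65); c,rad=cv2.minEnclosingCircle(W[:,:2].astype(np.float32)); print(c,rad)
```

```text
[  21   18   26   71 1742]
pad [[451.0, 227.99996948242188], [451.0, 157.99996948242188], [476.0, 157.99996948242188], [476.0, 227.99996948242188]] [[441.7, -383.3, 11.0], [662.8, -391.6, 11.0], [662.8, -469.7, 11.0], [441.9, -459.6, 11.0]] [ 552.31564725 -426.07588594   11.        ]
bowl ((323.4136047363281, 213.2820587158203), (48.939231872558594, 49.469337463378906), 76.45922088623047) [[478.22270709   6.94653879  65.        ]] 150
(478.96820068359375, 6.894682884216309) 74.30181884765625
```

View pics/crop1.png

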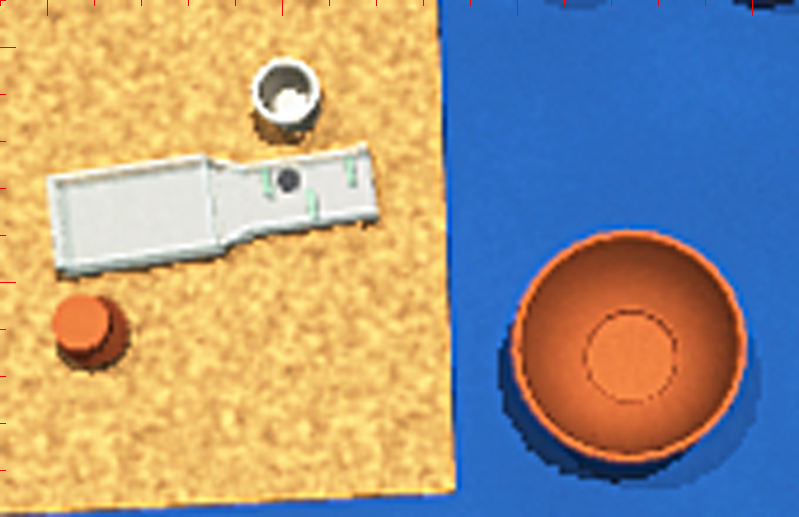

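The crop confirms the brown bowl at about (324,214), and the flask with its ball at (251.5,178), between rib 1 and rib 2. The ribs at x=36 and x=92 start from the upper side in the image, which is world +x. Next I'll fit the flask and pot poses.

```bash
cat > fit.py <<'E'
from h import *
from scipy.optimize import minimize
# flask outline sections
B=np.array([[-105,-31],[0,-31],[0,31],[-105,31]]);S=np.array([[0,-31],[20,-22],[20,22],[0,31]]);N=np.array([[20,-22],[105,-22],[105,22],[20,22]]);L=np.array([[98,-25],[105,-25],[105,25],[98,25]])
def sil(d,x,y,th,z0=4,S4=4):
    m=np.zeros((400*S4,640*S4),np.uint8); c,s=np.cos(th),np.sin(th)
    for P,h in((B,34),(S,30),(N,26),(L,26)):
        W=P@np.array([[c,s],[-s,c]])+[x,y]
        q=proj(d,np.r_[np.c_[W,np.full(4,z0)],np.c_[W,np.full(4,z0+h)]])
        cv2.fillConvexPoly(m,cv2.convexHull(((q+.5)*S4).astype(np.int32)),1)
    return cv2.resize(m.astype(np.float32),(640,400),interpolation=cv2.INTER_AREA)
E
python3 - <<'E'
from fit import *
d=load('top0'); hsv=cv2.cvtColor(d['img'],cv2.COLOR_RGB2HSV)
m=(hsv[...,1]<70).astype(np.uint8); 
n,l,s,ce=cv2.connectedComponentsWithStats(m[165:206,192:280]); k=1+np.argmax(s[1:,4]); print(s[k])
M=np.zeros((400,640),np.float32); c=cv2.findContours((l==k).astype(np.uint8),0,2)[0]
t=np.zeros(l.shape,np.uint8); cv2.drawContours(t,c,-1,1,-1); M[165:206,192:280]=t
g=unproj(d,[[236,185]],20)[0]; print(g)
f=lambda p:np.abs(sil(d,p[0],p[1],p[2]/100)-M).sum()
best=min((minimize(f,[g[0]+a,g[1]+b,-150+e],method='Nelder-Mead',options=dict(initial_simplex=np.array([g[0]+a,g[1]+b,-150+e])+np.array([[0,0,0],[8,0,0],[0,8,0],[0,0,6]]))) for a in(-5,5) for b in(-8,8) for e in(-5,5)),key=lambda r:r.fun)
print(best.x,best.fun,M.sum())
x,y,t=best.x; t/=100
pb=unproj(d,[[251.5,178.3]],15)[0]; c,s_=np.cos(t),np.sin(t); v=pb[:2]-[x,y]; print('ball in flask',v@[c,s_],v@[-s_,c])
for n,px,z in(('neckpot',[250.9,159.6],52),('basepot',[207.4,208.7],59)):
    w=unproj(d,[px],z)[0]; v=w[:2]-[x,y]; print(n,w,'in flask',v@[c,s_],v@[-s_,c])
# side check
ds=load('side0'); hh=cv2.cvtColor(ds['img'],cv2.COLOR_RGB2BGR); q=sil(ds,x,y,t)>.5; ct=cv2.findContours(q.astype(np.uint8),0,2)[0]
u=cv2.resize(hh[110:190,240:360],None,fx=6,fy=6,interpolation=cv2.INTER_CUBIC); cv2.polylines(u,[((c-[240,110]+.5)*6).astype(np.int32) for c in ct],True,(0,0,255),1)
v=cv2.cvtColor(d['img'],cv2.COLOR_RGB2BGR); ct=cv2.findContours((sil(d,x,y,t)>.5).astype(np.uint8),0,2)[0]
v=cv2.resize(v[160:210,190:290],None,fx=6,fy=6,interpolation=cv2.INTER_CUBIC);cv2.polylines(v,[((c-[190,160]+.5)*6).astype(np.int32) for c in ct],True,(0,0,255),1)
o=np.zeros((480+0,720,3),np.uint8);o[:]=u; cv2.imwrite('pics/fit.png',cv2.resize(np.vstack([o,np.pad(v,((0,0),(0,120),(0,0)))]),(550,595)))
E
```

```text
[   8    5   70   29 1329]
[573.34155837 279.92208527  20.        ]
[ 579.68718099  283.14422147 -142.31559626] 51.1875 1329.0
ball in flask 51.882403720567865 8.61938309619754
neckpot [646.27336345 230.52534731  52.        ] in flask 61.84156283759789 58.121310358122436
basepot [492.26514622 355.93633786  59.        ] in flask -84.86038853587164 -75.76291196508089
```

View pics/fit.png

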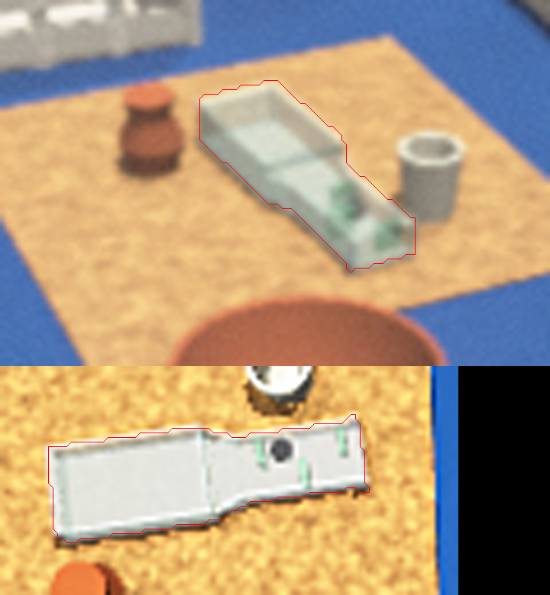

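Flask fit: (579.7, 283.1), heading −81.5°, and the outlines match in both views. The bowl is at (479,7) and the pad at (552,−425). I'll move over the flask now, y first while rising to clear the basket.

send_rows([
  {"translation": [0.03, -0.1, 0.1], "twist": [0, 0, -0.07]},
  {"translation": [0.06, -0.2, 0.2], "twist": [0, 0, -0.14]},
  {"translation": [0.09, -0.3, 0.3], "twist": [0, 0, -0.21]},
  {"translation": [0.12, -0.4, 0.4], "twist": [0, 0, -0.28]},
  {"translation": [0.15, -0.5, 0.5], "twist": [0, 0, -0.35]},
  {"translation": [0.18, -0.6, 0.6], "twist": [0, 0, -0.42]},
  {"translation": [0.21, -0.7, 0.6], "twist": [0, 0, -0.49]},
  {"translation": [0.24, -0.8, 0.6], "twist": [0, 0, -0.56]},
  {"translation": [0.27, -0.9, 0.6], "twist": [0, 0, -0.63]},
  {"translation": [0.3, -1, 0.6], "twist": [0, 0, -0.7]},
], grip=-1)

```text
t: 1.1
ee_pos: [273.4, 474.8, 464.1]
orientation: [-1.155, -2.922, 0.002]
ft_force: [-0.2, -0.2, -1.3]
width: 87.5
```

```bash
cat > st.py <<'E'
from h import *
import json
from scipy.spatial.transform import Rotation as R
o=ctrl.get_obs(); open('log.jsonl','a').write(json.dumps([list(o['qpos']),list(o['ee_pos']),list(o['orientation'])])+'\n')
M=R.from_rotvec(o['orientation']).as_matrix()
print('t',round(o['t'],2),'q',o['qpos'].round(3),'p',o['ee_pos'].round(1),'ty',M[:,1].round(3),'tz',M[:,2].round(3),'F',o['ft_force'].round(1),'w',round(o['width'],1))
E
python3 st.py
```

```text
t 1.1 q [ 1.027  0.244  1.744 -0.     1.155  0.208] p [273.4 474.8 464.1] ty [ 0.684  0.73  -0.001] tz [-0.001 -0.001 -1.   ] F [-0.2 -0.2 -1.3] w 87.5
```

send_rows([
  {"translation": [0.1, -0.09, 0], "twist": [0, 0, -0.07]},
  {"translation": [0.2, -0.18, 0], "twist": [0, 0, -0.14]},
  {"translation": [0.3, -0.27, 0], "twist": [0, 0, -0.21]},
  {"translation": [0.4, -0.36, 0], "twist": [0, 0, -0.28]},
  {"translation": [0.5, -0.45, 0], "twist": [0, 0, -0.35]},
  {"translation": [0.6, -0.54, 0], "twist": [0, 0, -0.42]},
  {"translation": [0.7, -0.63, 0], "twist": [0, 0, -0.49]},
  {"translation": [0.8, -0.72, 0], "twist": [0, 0, -0.56]},
  {"translation": [0.9, -0.81, 0], "twist": [0, 0, -0.63]},
  {"translation": [1, -0.9, 0], "twist": [0, 0, -0.7]},
])

```text
t: 2.1
ee_pos: [374.1, 384.9, 464.7]
orientation: [1.646, 2.676, 0.0]
ft_force: [0.8, 0.0, 0.5]
width: 87.5
```

send_rows([
  {"translation": [0.1, -0.078, 0], "twist": [0, 0, -0.065]},
  {"translation": [0.2, -0.156, 0], "twist": [0, 0, -0.13]},
  {"translation": [0.3, -0.234, 0], "twist": [0, 0, -0.195]},
  {"translation": [0.4, -0.312, 0], "twist": [0, 0, -0.26]},
  {"translation": [0.5, -0.39, 0], "twist": [0, 0, -0.325]},
  {"translation": [0.6, -0.468, 0], "twist": [0, 0, -0.39]},
  {"translation": [0.7, -0.546, 0], "twist": [0, 0, -0.455]},
  {"translation": [0.8, -0.624, 0], "twist": [0, 0, -0.52]},
  {"translation": [0.9, -0.702, 0], "twist": [0, 0, -0.585]},
  {"translation": [1, -0.78, 0], "twist": [0, 0, -0.648]},
])

```text
t: 3.1
ee_pos: [474.1, 307.1, 464.7]
orientation: [-2.055, -2.376, -0.0]
ft_force: [0.1, -0.1, -0.2]
width: 87.4
```

```bash
python3 st.py
```

```text
t 3.1 q [0.554 0.269 1.708 0.    1.164 0.409] p [474.1 307.1 464.7] ty [0.99  0.144 0.   ] tz [ 0.  0. -1.] F [ 0.1 -0.1 -0.2] w 87.4
```

send_rows([
  {"translation": [0.1, 0, -0.1], "twist": [0, 0, 0]},
  {"translation": [0.2, 0, -0.2], "twist": [0, 0, 0]},
  {"translation": [0.3, 0, -0.3], "twist": [0, 0, 0]},
  {"translation": [0.4, 0, -0.4], "twist": [0, 0, 0]},
  {"translation": [0.5, 0, -0.5], "twist": [0, 0, 0]},
  {"translation": [0.6, 0, -0.6], "twist": [0, 0, 0]},
  {"translation": [0.7, 0, -0.7], "twist": [0, 0, 0]},
  {"translation": [0.8, 0, -0.8], "twist": [0, 0, 0]},
  {"translation": [0.9, 0, -0.9], "twist": [0, 0, 0]},
  {"translation": [1, 0, -1], "twist": [0, 0, 0]},
])

```text
t: 4.1
ee_pos: [574.1, 307.7, 363.8]
orientation: [2.052, 2.379, 0.0]
ft_force: [0.4, 0.2, 0.6]
width: 87.9
```

```bash
python3 st.py
```

```text
t 4.1 q [0.474 0.506 1.598 0.    1.037 0.327] p [574.1 307.7 363.8] ty [0.989 0.147 0.   ] tz [ 0.  0. -1.] F [0.4 0.2 0.6] w 87.9
```

send_rows([
  {"translation": [0.01, 0, -0.1], "twist": [0, 0, 0]},
  {"translation": [0.02, 0, -0.2], "twist": [0, 0, 0]},
  {"translation": [0.02, 0, -0.3], "twist": [0, 0, 0]},
  {"translation": [0.02, 0, -0.4], "twist": [0, 0, 0]},
  {"translation": [0.02, 0, -0.5], "twist": [0, 0, 0]},
  {"translation": [0.02, 0, -0.6], "twist": [0, 0, 0]},
  {"translation": [0.02, 0, -0.7], "twist": [0, 0, 0]},
  {"translation": [0.02, 0, -0.8], "twist": [0, 0, 0]},
  {"translation": [0.02, 0, -0.9], "twist": [0, 0, 0]},
  {"translation": [0.02, 0, -1], "twist": [0, 0, 0]},
])

```text
t: 5.1
ee_pos: [575.2, 307.7, 263.8]
orientation: [-2.052, -2.379, 0.0]
ft_force: [-0.7, -0.6, 0.0]
width: 88.0
```

send_rows([
  {"translation": [0, 0, -0.1], "twist": [0, 0, 0]},
  {"translation": [0, 0, -0.2], "twist": [0, 0, 0]},
  {"translation": [0, 0, -0.3], "twist": [0, 0, 0]},
  {"translation": [0, 0, -0.4], "twist": [0, 0, 0]},
  {"translation": [0, 0, -0.5], "twist": [0, 0, 0]},
  {"translation": [0, 0, -0.57], "twist": [0, 0, 0]},
  {"translation": [0, 0, -0.63], "twist": [0, 0, 0]},
  {"translation": [0, 0, -0.68], "twist": [0, 0, 0]},
  {"translation": [0, 0, -0.72], "twist": [0, 0, 0]},
  {"translation": [0, 0, -0.74], "twist": [0, 0, 0]},
])

```text
t: 6.1
ee_pos: [575.2, 307.7, 190.4]
orientation: [-2.052, -2.379, 0.0]
ft_force: [1.0, -0.4, -0.2]
width: 87.7
```

```bash
python3 st.py; python3 -c "
from h import *
d=shot('side','side1'); b=cv2.cvtColor(d['img'],cv2.COLOR_RGB2BGR); e=shot('top','top1'); e=cv2.cvtColor(e['img'],cv2.COLOR_RGB2BGR)
cv2.imwrite('pics/c1.png',np.hstack([cv2.resize(b[60:200,220:380],(560,490),interpolation=2)[:, :],cv2.resize(e[130:260,180:240],(226,490),interpolation=2)]))"
```

```text
t 6.1 q [ 0.473  0.743  1.655 -0.     0.744  0.326] p [575.2 307.7 190.4] ty [ 0.989  0.146 -0.   ] tz [-0. -0. -1.] F [ 1.  -0.4 -0.2] w 87.7
```

View pics/c1.png

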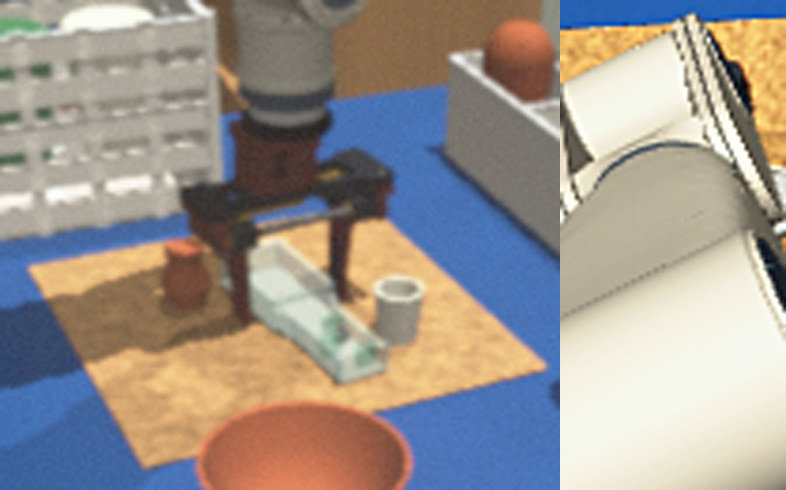

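The fingers straddle the flask body at side-crop (240,290) and (340,270), and both pots are clear. Closing now, then lifting.

send_rows([
  {"translation": [0, 0, 0], "twist": [0, 0, 0]},
  {"translation": [0, 0, 0], "twist": [0, 0, 0]},
  {"translation": [0, 0, 0], "twist": [0, 0, 0]},
  {"translation": [0, 0, 0], "twist": [0, 0, 0]},
  {"translation": [0, 0, 0], "twist": [0, 0, 0]},
  {"translation": [0, 0, 0], "twist": [0, 0, 0]},
  {"translation": [0, 0, 0], "twist": [0, 0, 0]},
  {"translation": [0, 0, 0], "twist": [0, 0, 0]},
  {"translation": [0, 0, 0], "twist": [0, 0, 0]},
  {"translation": [0, 0, 0], "twist": [0, 0, 0]},
], grip=1)

```text
t: 7.2
ee_pos: [575.3, 307.8, 190.9]
orientation: [2.052, 2.379, 0.0]
ft_force: [-1.5, 0.1, 4.5]
width: 61.9
```

```bash
python3 st.py
cat > kin.py <<'E'
import numpy as np, json
from scipy.optimize import least_squares
from scipy.spatial.transform import Rotation as R
D=[json.loads(l) for l in open('log.jsonl')]
def Rz(a): return R.from_euler('z',a).as_matrix()
def Ry(a): return R.from_euler('y',a).as_matrix()
# p=[a1,d1,L2,a3,L3,d6]; link up along z rotated by +y tilt
def fk(q,p,s4=1):
    a1,d1,L2,a3,L3,d6=p
    A=Rz(q[0]); pos=A@[a1,0,d1]
    A=A@Ry(q[1]); pos=pos+A@[0,0,L2]
    A=A@Ry(q[2]); pos=pos+A@[a3,0,L3]
    A=A@Rz(s4*q[3])@Ry(q[4]); pos=pos+A@[0,0,d6]
    A=A@Rz(q[5]+0) ; return pos,A
def fit():
    f=lambda p:np.concatenate([fk(d[0],p)[0]-d[1] for d in D])
    pr=np.array([0,350,400,0,450,80.])
    g=lambda p:np.r_[f(p)/0.3,(p-pr)/200]
    return least_squares(g,pr)
if __name__=='__main__':
    r=fit(); print(r.x.round(1)); 
    for d in D: 
        P,A=fk(d[0],r.x); print((P-d[1]).round(1), (A.T@R.from_rotvec(d[2]).as_matrix()).round(2).tolist())
E
python3 kin.py
```

```text
t 7.2 q [0.473 0.742 1.655 0.    0.745 0.326] p [575.3 307.8 190.9] ty [0.989 0.146 0.   ] tz [ 0.  0. -1.] F [-1.5  0.1  4.5] w 61.9
[ -0.  318.1 563.   77.4 484.9 133.3]
[10.2 -6.2 -0. ] [[0.0, -1.0, -0.0], [1.0, -0.0, 0.0], [-0.0, 0.0, 1.0]]
[  6.3 -10.1  -0. ] [[0.0, -1.0, 0.0], [1.0, 0.0, 0.0], [-0.0, 0.0, 1.0]]
[  5.4 -10.6   0. ] [[0.0, -1.0, 0.0], [1.0, 0.0, 0.0], [-0.0, 0.0, 1.0]]
[  5.4 -10.6  -0. ] [[0.0, -1.0, -0.0], [1.0, 0.0, -0.0], [0.0, -0.0, 1.0]]
[  5.4 -10.6  -0. ] [[0.0, -1.0, 0.0], [1.0, 0.0, 0.0], [-0.0, 0.0, 1.0]]
```

Gripped (width 61.9 mm). Lifting gently.

send_rows([
  {"translation": [0, 0, 0.03], "twist": [0, 0, 0]},
  {"translation": [0, 0, 0.1], "twist": [0, 0, 0]},
  {"translation": [0, 0, 0.2], "twist": [0, 0, 0]},
  {"translation": [0, 0, 0.32], "twist": [0, 0, 0]},
  {"translation": [0, 0, 0.44], "twist": [0, 0, 0]},
  {"translation": [0, 0, 0.56], "twist": [0, 0, 0]},
  {"translation": [0, 0, 0.68], "twist": [0, 0, 0]},
  {"translation": [0, 0, 0.8], "twist": [0, 0, 0]},
  {"translation": [0, 0, 0.9], "twist": [0, 0, 0]},
  {"translation": [0, 0, 1], "twist": [0, 0, 0]},
])

```text
t: 8.2
ee_pos: [575.2, 307.7, 291.6]
orientation: [2.052, 2.379, 0.0]
ft_force: [0.6, 0.6, -2.1]
width: 62.1
```

send_rows([
  {"translation": [0, 0, 0.1], "twist": [0.03, 0.005, 0]},
  {"translation": [0, 0, 0.2], "twist": [0.08, 0.012, 0]},
  {"translation": [0, 0, 0.3], "twist": [0.13, 0.019, 0]},
  {"translation": [0, 0, 0.4], "twist": [0.18, 0.027, 0]},
  {"translation": [0, 0, 0.5], "twist": [0.23, 0.034, 0]},
  {"translation": [0, 0, 0.6], "twist": [0.28, 0.041, 0]},
  {"translation": [0, 0, 0.7], "twist": [0.32, 0.047, 0]},
  {"translation": [0, 0, 0.8], "twist": [0.36, 0.053, 0]},
  {"translation": [0, 0, 0.9], "twist": [0.39, 0.058, 0]},
  {"translation": [0, 0, 1], "twist": [0.4, 0.06, 0]},
])

```text
t: 9.2
ee_pos: [575.2, 307.6, 391.5]
orientation: [-1.948, -2.257, -0.198]
ft_force: [-0.6, -0.5, -2.7]
width: 61.6
```

```bash
python3 st.py
cat > kin.py <<'E'
import numpy as np, json
from scipy.optimize import least_squares
from scipy.spatial.transform import Rotation as R
D=[json.loads(l) for l in open('log.jsonl')]
Rz=lambda a:R.from_euler('z',a).as_matrix()
Ry=lambda a:R.from_euler('y',a).as_matrix()
C=np.array([[0,-1.,0],[1,0,0],[0,0,1]])
S4=[1]
def fk(q,p):
    a1,b1,d1,L2,a3,L3,d6=p
    A=Rz(q[0]); pos=A@[a1,b1,d1]
    A=A@Ry(q[1]); pos=pos+A@[0,0,L2]
    A=A@Ry(q[2]); pos=pos+A@[a3,0,L3]
    A=A@Rz(S4[0]*q[3])@Ry(q[4]); pos=pos+A@[0,0,d6]
    return pos,A@Rz(S4[0]*q[5]*SG[0])@C
SG=[1]
LO=np.array([-3,-.9,.09,-1.31,.11,-2.54]);HI=np.array([3,2.11,2.58,4.45,2.69,2.54])
def fit():
    pr=np.array([0,0,350,450,0,450,100.])
    g=lambda p:np.r_[np.concatenate([fk(d[0],p)[0]-d[1] for d in D])/0.3,(p-pr)/300]
    return least_squares(g,pr).x
def ik(P,M,p,q0):
    f=lambda q:(lambda a,A:np.r_[(a-P)/100,R.from_matrix(A.T@M).as_rotvec()])(*fk(q,p))
    r=least_squares(f,np.clip(q0,LO+.01,HI-.01),bounds=(LO,HI)); return r.x,r.cost
if __name__=='__main__':
    for s in(1,-1):
        S4[0]=s; SG[0]=s
        p=fit(); print(s,p.round(1))
        for d in D:
            P,A=fk(d[0],p); print((P-d[1]).round(1), R.from_matrix(A.T@R.from_rotvec(d[2]).as_matrix()).as_rotvec().round(3))
E
python3 kin.py
```

```text
t 9.2 q [0.435 0.468 1.597 0.228 1.03  0.175] p [575.2 307.6 391.5] ty [ 0.989  0.146 -0.   ] tz [-0.03   0.199 -0.979] F [-0.6 -0.5 -2.7] w 61.6
1 [ -0.   11.9 312.4 563.1  77.5 484.9 127.6]
[ 0.  0. -0.] [ 0.  0. -0.]
[ 0.  0. -0.] [ 0.  0. -0.]
[-0. -0.  0.] [ 0.  0. -0.]
[ 0.  0. -0.] [-0. -0. -0.]
[ 0.  0. -0.] [ 0.  0. -0.]
[-0. -0.  0.] [-0.  0. -0.]
-1 [ 6.000e-01  1.250e+01  8.510e+01  6.118e+02  1.333e+02  4.961e+02
 -1.104e+02]
[-0.4  0.5  2.4] [-0. -0. -0.]
[1.2 1.4 2. ] [0. 0. 0.]
[ 4.6  3.  -0.4] [0. 0. 0.]
[-0.2  0.5  0.6] [-0. -0. -0.]
[-0.2  0.5  0.6] [0. 0. 0.]
[-5.7 -5.7 -5.1] [0.068 0.384 0.234]
```

The kinematic model fits exactly. Next I'll check pour poses with IK.

```bash
cat > plan.py <<'E'
from kin import *
p=fit()
MT=np.array([-130.1,0,173.7])   # mouth in tool
def pose(mouth,psi,phi,al):
    """tool heading psi (deg) when horizontal, pitch phi of flask mouth-down, al>0 lowers flask +y"""
    # base: tool down, tool y along heading psi-90
    h=np.radians(psi); tz=np.array([0,0,-1.]); ty=np.array([np.sin(h),-np.cos(h),0]); tx=np.cross(ty,tz)
    M=np.c_[tx,ty,tz]; M=R.from_rotvec(ty*np.radians(phi)).as_matrix()@M
    # flask z axis=-tz ; lower +y: ty -> down
    M=R.from_rotvec(M[:,2]*np.radians(al)).as_matrix()@M
    if al>0 and M[2,1]>0 or al<0 and M[2,1]<0: M=R.from_rotvec(-M[:,2]*np.radians(2*al)).as_matrix()@M
    return np.array(mouth)-M@MT,M
E
python3 - <<'E'
from plan import *
q0=np.array(D[-1][0])
for psi in(60,80,98,120,140):
  for phi in (75,88):
    for al,off in((0,0),(45,15),(-45,-15)):
        P,M=pose([479+off*np.sin(np.radians(psi)),7-off*np.cos(np.radians(psi)),92],psi,phi,al)
        best=min((ik(P,M,p,s) for s in (q0,[0,.5,1.7,1.5,1.5,0],[0.3,.5,1.7,1.0,1.5,-1],[-.5,.5,1.9,1.5,1.0,.5])),key=lambda r:r[1])
        print(psi,phi,al,P.round(0),best[0].round(2),'%.1e'%best[1])
E
```

```text
60 75 0 [ 412. -109.  263.] [-0.58  0.6   2.19  1.43  1.35 -1.21] 2.3e-26
60 75 45 [ 500. -171.  226.] [-0.59  0.74  1.96  1.4   1.36 -0.33] 5.3e-32
60 75 -45 [314. -64. 226.] [-0.63  0.69  2.4   1.45  1.31 -2.3 ] 4.8e-30
60 88 0 [ 394. -139.  228.] [-0.68  0.75  2.17  1.41  1.57 -1.36] 7.9e-31
60 88 45 [ 486. -194.  190.] [-0.65  0.87  1.93  1.44  1.58 -0.44] 1.9e-30
60 88 -45 [301. -87. 190.] [-0.73  0.89  2.36  1.37  1.51 -2.46] 3.4e-25
80 75 0 [ 456. -125.  263.] [-0.54  0.65  2.    1.13  1.5  -1.12] 1.1e-30
80 75 45 [ 559. -153.  226.] [-0.49  0.8   1.76  1.17  1.52 -0.24] 6.1e-30
80 75 -45 [ 349. -116.  226.] [-0.66  0.69  2.2   1.04  1.43 -2.13] 6.6e-30
80 88 0 [ 450. -159.  228.] [-0.61  0.79  1.96  1.15  1.7  -1.21] 2.3e-31
80 88 45 [ 555. -179.  190.] [-0.54  0.91  1.72  1.23  1.71 -0.31] 1.3e-30
80 88 -45 [ 344. -142.  190.] [-0.72  0.85  2.14  1.02  1.62 -2.23] 1.6e-30
98 75 0 [ 498. -126.  263.] [-0.47  0.71  1.84  0.92  1.66 -1.09] 1.2e-32
98 75 45 [ 605. -121.  226.] [-0.39  0.85  1.61  0.99  1.68 -0.21] 1.1e-31
98 75 -45 [ 393. -150.  226.] [-0.61  0.72  2.01  0.78  1
[... 440 characters left out ...]
   0.53  1.79 -2.07] 2.0e-30
120 88 0 [ 564. -139.  228.] [-0.4   0.9   1.59  0.75  2.05 -1.14] 8.6e-31
120 88 45 [657. -87. 190.] [-0.28  1.02  1.39  0.89  2.05 -0.24] 2.0e-30
120 88 -45 [ 472. -194.  190.] [-0.54  0.92  1.72  0.56  1.98 -2.09] 9.2e-30
140 75 0 [582. -79. 263.] [-0.25  0.82  1.55  0.48  2.01 -1.23] 7.2e-31
140 75 45 [658.  -4. 226.] [-0.13  0.94  1.38  0.61  2.   -0.33] 7.3e-31
140 75 -45 [ 521. -168.  226.] [-0.4   0.84  1.62  0.31  1.95 -2.16] 4.8e-25
140 88 0 [ 609. -102.  228.] [-0.27  0.95  1.45  0.54  2.2  -1.21] 2.0e-28
140 88 45 [678. -21. 190.] [-0.15  1.06  1.29  0.7   2.19 -0.31] 1.0e-30
140 88 -45 [ 541. -184.  190.] [-0.41  0.97  1.53  0.34  2.15 -2.15] 1.3e-25
```

Run:
```python
from h import *
from plan import *
d=shot('side','side2'); b=cv2.cvtColor(d['img'],cv2.COLOR_RGB2BGR); e=shot('top','top2'); e=cv2.cvtColor(e['img'],cv2.COLOR_RGB2BGR)
P=np.array(D[-1][1]); M=R.from_rotvec(D[-1][2]).as_matrix()
fl=lambda x,y,z: P+M@np.array([-25.1-x,y,186.7-z])
pts=[fl(105,0,13),fl(64,0,13),fl(-25,0,17)]
print(proj(d,pts).round(0).tolist(),pts[0])
u=proj(d,pts)[1].astype(int); v=proj({**load('top2')},pts)[1].astype(int); print(v)
def cr(i,u,w,h): 
    x=np.clip(u[0]-w//2,0,640-w); y=np.clip(u[1]-h//2,0,400-h); return i[y:y+h,x:x+w]
cv2.imwrite('pics/c2.png',np.hstack([cv2.resize(cr(b,u,80,80),(400,400),interpolation=2),cv2.resize(cr(e,v,60,60),(400,400),interpolation=2)]))
for phi,al,m in((11.46,0,(479,7,140)),(45,0,(479,7,120)),(80,0,(479,7,95)),(80,45,(490,7,95)),(80,-45,(464,7,95))):
    Pq,Mq=pose(m,98.46,phi,al); q,c=ik(Pq,Mq,p,D[-1][0]); print(phi,al,Pq.round(0),'rv',R.from_matrix(Mq@M.T).as_rotvec().round(3),q.round(2),'%.0e'%c)
```

```text
[[317.0, 100.0], [310.0, 92.0], [295.0, 75.0]] [588.67591055 216.18426084 195.12721208]
[232 167]
11.46 0 [465.  99. 336.] rv [-0.003 -0.001  0.001] [ 0.13  0.31  2.01  0.27  0.84 -0.2 ] 7e-29
45 0 [484. -23. 335.] rv [0.576 0.085 0.001] [-0.25  0.42  1.96  0.76  1.25 -0.83] 3e-25
80 0 [ 501. -140.  253.] rv [1.18  0.175 0.   ] [-0.49  0.75  1.82  0.93  1.75 -1.11] 2e-19
80 45 [ 604. -133.  216.] rv [ 1.028  0.755 -0.579] [-0.41  0.89  1.59  1.02  1.75 -0.23] 8e-31
80 -45 [ 396. -160.  216.] rv [ 1.204 -0.425  0.58 ] [-0.63  0.77  1.99  0.79  1.67 -2.08] 1e-24
```

View pics/c2.png

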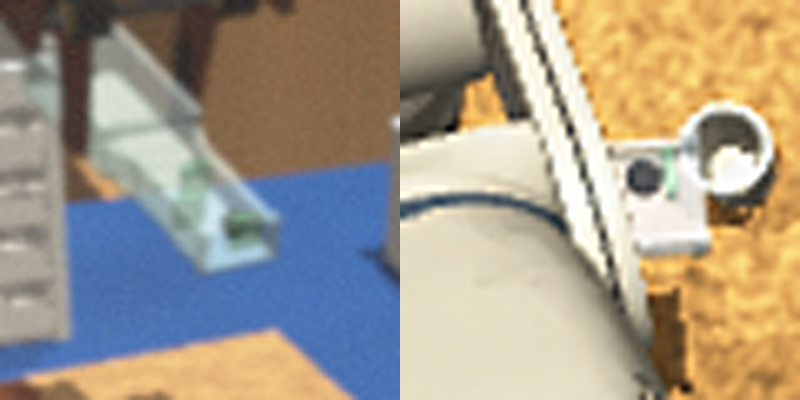

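The ball has already rolled past rib 2 and rests against rib 3 on its +y side, at top-crop (645,175) with the rib at (670,175). I'll carry the flask with the +y side slightly low so the ball stays there, then pour over the bowl.

```bash
cat > seq.py <<'E'
from plan import *
def roll(P_M,rho,mouth):
    M=P_M[1]; M=R.from_rotvec(-M[:,0]*-np.radians(rho)).as_matrix()@M   # flask x=-tx; lower +y => -rho about flask x = +rho about tx
    return np.array(mouth)-M@MT,M
E
python3 - <<'E'
from seq import *
P=np.array([575.2,307.7,391.6]); M=R.from_rotvec(D[-1][2]).as_matrix(); q=np.array(D[-1][0])
m1=(479,20,150); W1=roll(pose(m1,98.46,11.46,0),10,m1); print('ty z W1',W1[1][2,1])
W=[(W1,m1,3),(pose((479,12,110),98.46,80,20),(479,12,110),3),(pose((464,10,98),98.46,80,-45),(464,10,98),3)]
Mm=P+M@MT
for (Pt,Mt),m,n in W:
    rv=R.from_matrix(Mt@M.T).as_rotvec(); m0=P+M@MT; M0=M
    for k in range(1,n+1):
        M2=R.from_rotvec(rv*k/n).as_matrix()@M0; P2=m0+(np.array(m)-m0)*k/n-M2@MT
        q,c=ik(P2,M2,p,q)
        print('d',((P2-P)/100).round(3),'rv',(rv/n/0.5).round(3),'P',P2.round(1),'gy',(-M2[2,1]).round(2),'gx',M2[2,0].round(2),q.round(2),'%.0e'%c); P,M=P2,M2
E
```

```text
ty z W1 -0.17018626697342537
d [-0.266 -0.637 -0.155] rv [-0.019  0.112  0.024] P [548.6 244.  376.1] gy 0.06 gx 0.2 [0.35 0.43 1.71 0.24 1.04 0.07] 5e-21
d [-0.267 -0.636 -0.16 ] rv [-0.019  0.112  0.024] P [521.9 180.4 360.1] gy 0.11 gx 0.2 [ 0.26  0.39  1.81  0.24  1.05 -0.03] 4e-21
d [-0.268 -0.635 -0.166] rv [-0.019  0.112  0.024] P [495.1 116.9 343.5] gy 0.17 gx 0.2 [ 0.16  0.37  1.89  0.23  1.06 -0.14] 3e-21
d [ 0.283 -0.832  0.05 ] rv [ 0.745  0.203 -0.259] P [523.3  33.8 348.5] gy 0.21 gx 0.55 [-0.08  0.43  1.84  0.56  1.26 -0.43] 1e-30
d [ 0.176 -0.868 -0.285] rv [ 0.745  0.203 -0.259] P [541. -53. 320.] gy 0.27 gx 0.8 [-0.29  0.57  1.79  0.8   1.51 -0.6 ] 2e-19
d [ 0.041 -0.766 -0.594] rv [ 0.745  0.203 -0.259] P [ 545.1 -129.7  260.6] gy 0.34 gx 0.93 [-0.44  0.77  1.74  0.98  1.76 -0.69] 1e-19
d [-0.53  -0.064  0.037] rv [ 0.11  -0.737  0.131] P [ 492.1 -136.1  264.2] gy -0.03 gx 0.98 [-0.49  0.72  1.84  0.93  1.75 -1.14] 1e-20
d [-0.52  -0.095 -0.144] rv [ 0.11  -0.737  0.131] P [ 440.1 -145.6  249.8] gy -0.39 gx 0.9 [-0.55  0.72  1.93  0.86  1.72 -1.6 ] 5e-17
d [-0.443 -0.113 -0.31 ] rv [ 0.11  -0.737  0.131] P [ 395.8 -156.9  218.8] gy -0.7 gx 0.7 [-0.62  0.76  1.99  0.79  1.67 -2.08] 6e-22
```

send_rows([
  {"translation": [-0.01, -0.03, -0.01], "twist": [-0.002, 0.011, 0.002]},
  {"translation": [-0.03, -0.08, -0.02], "twist": [-0.004, 0.022, 0.005]},
  {"translation": [-0.06, -0.14, -0.03], "twist": [-0.006, 0.034, 0.007]},
  {"translation": [-0.09, -0.21, -0.05], "twist": [-0.008, 0.045, 0.01]},
  {"translation": [-0.12, -0.28, -0.07], "twist": [-0.01, 0.056, 0.012]},
  {"translation": [-0.15, -0.35, -0.085], "twist": [-0.011, 0.067, 0.014]},
  {"translation": [-0.18, -0.42, -0.1], "twist": [-0.013, 0.078, 0.017]},
  {"translation": [-0.21, -0.49, -0.12], "twist": [-0.015, 0.09, 0.019]},
  {"translation": [-0.24, -0.56, -0.14], "twist": [-0.017, 0.101, 0.022]},
  {"translation": [-0.266, -0.637, -0.155], "twist": [-0.019, 0.112, 0.024]},
])

```text
t: 10.3
ee_pos: [548.3, 243.4, 375.0]
orientation: [-1.919, -2.238, -0.128]
ft_force: [-0.1, -0.2, -2.2]
width: 61.6
```

send_rows([
  {"translation": [-0.027, -0.064, -0.016], "twist": [-0.002, 0.011, 0.002]},
  {"translation": [-0.053, -0.127, -0.032], "twist": [-0.004, 0.022, 0.005]},
  {"translation": [-0.08, -0.19, -0.048], "twist": [-0.006, 0.034, 0.007]},
  {"translation": [-0.107, -0.254, -0.064], "twist": [-0.008, 0.045, 0.01]},
  {"translation": [-0.134, -0.318, -0.08], "twist": [-0.01, 0.056, 0.012]},
  {"translation": [-0.16, -0.382, -0.096], "twist": [-0.011, 0.067, 0.014]},
  {"translation": [-0.187, -0.445, -0.112], "twist": [-0.013, 0.078, 0.017]},
  {"translation": [-0.214, -0.509, -0.128], "twist": [-0.015, 0.09, 0.019]},
  {"translation": [-0.24, -0.572, -0.144], "twist": [-0.017, 0.101, 0.022]},
  {"translation": [-0.267, -0.636, -0.16], "twist": [-0.019, 0.112, 0.024]},
])

```text
t: 11.3
ee_pos: [521.7, 179.9, 359.1]
orientation: [-1.89, -2.218, -0.062]
ft_force: [0.2, -0.9, -3.0]
width: 61.8
```

send_rows([
  {"translation": [-0.027, -0.064, -0.016], "twist": [-0.002, 0.011, 0.002]},
  {"translation": [-0.055, -0.13, -0.034], "twist": [-0.004, 0.022, 0.005]},
  {"translation": [-0.085, -0.2, -0.052], "twist": [-0.006, 0.034, 0.007]},
  {"translation": [-0.115, -0.27, -0.07], "twist": [-0.008, 0.045, 0.01]},
  {"translation": [-0.145, -0.34, -0.09], "twist": [-0.01, 0.056, 0.012]},
  {"translation": [-0.175, -0.41, -0.11], "twist": [-0.011, 0.067, 0.014]},
  {"translation": [-0.205, -0.48, -0.126], "twist": [-0.013, 0.078, 0.017]},
  {"translation": [-0.23, -0.54, -0.142], "twist": [-0.015, 0.09, 0.019]},
  {"translation": [-0.253, -0.595, -0.156], "twist": [-0.017, 0.101, 0.022]},
  {"translation": [-0.268, -0.635, -0.166], "twist": [-0.019, 0.112, 0.024]},
])

```text
t: 12.3
ee_pos: [494.9, 116.4, 342.5]
orientation: [-1.86, -2.196, 0.004]
ft_force: [-0.1, -0.6, -2.1]
width: 62.1
```

```bash
python3 st.py
python3 - <<'E'
from h import *
from plan import *
d=shot('side','side3'); b=cv2.cvtColor(d['img'],cv2.COLOR_RGB2BGR)
P=np.array(D[-1][1]); M=R.from_rotvec(D[-1][2]).as_matrix(); print('mouth',P+M@MT, proj(d,[P+M@MT]))
u=proj(d,[P+M@MT])[0].astype(int); cv2.imwrite('pics/c3.png',cv2.resize(b[max(u[1]-60,0):u[1]+60,u[0]-70:u[0]+70],(700,600),interpolation=2))
E
```

```text
t 12.3 q [ 0.158  0.376  1.891  0.227  1.062 -0.137] p [494.9 116.4 342.5] ty [ 0.969  0.179 -0.17 ] tz [-0.201  0.167 -0.965] F [-0.1 -0.6 -2.1] w 62.1
mouth [478.91985822  19.21153602 149.08980646] [[304.03913802 157.02826104]]
```

View pics/c3.png

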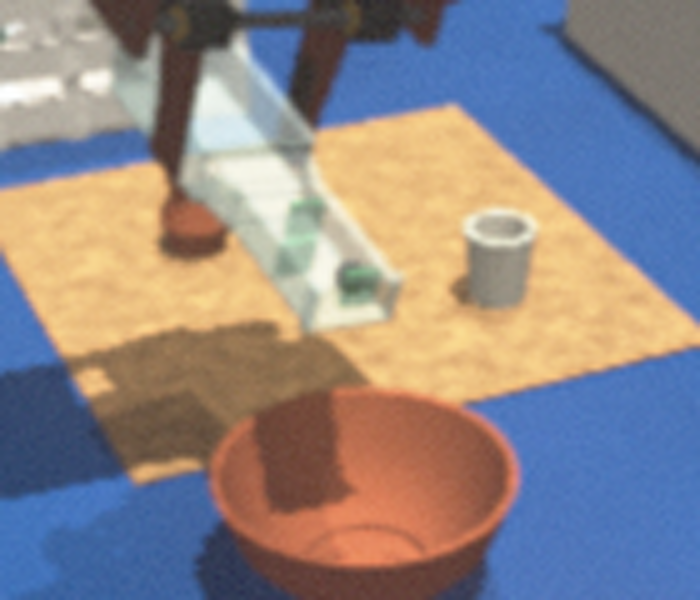

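The ball at crop (355,275) is held behind rib 3, and the mouth is where I computed it, over the bowl at z≈149. Next I'll rotate the flask mouth-down about its mouth.

send_rows([
  {"translation": [0.02, -0.05, 0.003], "twist": [0.045, 0.012, -0.016]},
  {"translation": [0.05, -0.13, 0.008], "twist": [0.12, 0.033, -0.042]},
  {"translation": [0.08, -0.22, 0.015], "twist": [0.2, 0.055, -0.07]},
  {"translation": [0.11, -0.31, 0.02], "twist": [0.28, 0.076, -0.097]},
  {"translation": [0.14, -0.4, 0.025], "twist": [0.36, 0.098, -0.125]},
  {"translation": [0.17, -0.49, 0.03], "twist": [0.44, 0.12, -0.153]},
  {"translation": [0.2, -0.58, 0.035], "twist": [0.52, 0.142, -0.181]},
  {"translation": [0.23, -0.67, 0.04], "twist": [0.6, 0.163, -0.209]},
  {"translation": [0.26, -0.75, 0.045], "twist": [0.67, 0.183, -0.233]},
  {"translation": [0.283, -0.832, 0.05], "twist": [0.745, 0.203, -0.259]},
])

```text
t: 13.35
ee_pos: [523.9, 33.1, 347.7]
orientation: [-1.742, -1.852, -0.31]
ft_force: [-0.4, -0.2, -2.4]
width: 62.0
```

send_rows([
  {"translation": [0.018, -0.087, -0.02], "twist": [0.075, 0.02, -0.026]},
  {"translation": [0.037, -0.174, -0.04], "twist": [0.15, 0.041, -0.052]},
  {"translation": [0.055, -0.26, -0.07], "twist": [0.224, 0.061, -0.078]},
  {"translation": [0.074, -0.348, -0.1], "twist": [0.298, 0.081, -0.104]},
  {"translation": [0.09, -0.434, -0.13], "twist": [0.373, 0.102, -0.13]},
  {"translation": [0.108, -0.52, -0.16], "twist": [0.447, 0.122, -0.155]},
  {"translation": [0.125, -0.608, -0.19], "twist": [0.522, 0.142, -0.181]},
  {"translation": [0.143, -0.695, -0.22], "twist": [0.596, 0.162, -0.207]},
  {"translation": [0.16, -0.78, -0.25], "twist": [0.67, 0.183, -0.233]},
  {"translation": [0.176, -0.868, -0.285], "twist": [0.745, 0.203, -0.259]},
])

```text
t: 14.35
ee_pos: [541.2, -53.8, 318.8]
orientation: [-1.587, -1.5, -0.568]
ft_force: [0.2, -0.7, -2.9]
width: 61.8
```

send_rows([
  {"translation": [0.004, -0.078, -0.05], "twist": [0.075, 0.02, -0.026]},
  {"translation": [0.01, -0.155, -0.1], "twist": [0.15, 0.041, -0.052]},
  {"translation": [0.014, -0.233, -0.16], "twist": [0.224, 0.061, -0.078]},
  {"translation": [0.018, -0.31, -0.22], "twist": [0.298, 0.081, -0.104]},
  {"translation": [0.022, -0.388, -0.28], "twist": [0.373, 0.102, -0.13]},
  {"translation": [0.026, -0.465, -0.34], "twist": [0.447, 0.122, -0.155]},
  {"translation": [0.03, -0.543, -0.4], "twist": [0.522, 0.142, -0.181]},
  {"translation": [0.034, -0.62, -0.46], "twist": [0.596, 0.162, -0.207]},
  {"translation": [0.038, -0.7, -0.53], "twist": [0.67, 0.183, -0.233]},
  {"translation": [0.041, -0.766, -0.594], "twist": [0.745, 0.203, -0.259]},
])

```text
t: 15.35
ee_pos: [545.2, -130.4, 259.1]
orientation: [-1.402, -1.143, -0.779]
ft_force: [0.8, -0.4, -1.9]
width: 62.0
```

```bash
python3 st.py
python3 - <<'E'
from h import *
from plan import *
d=shot('side','side4'); b=cv2.cvtColor(d['img'],cv2.COLOR_RGB2BGR)
P=np.array(D[-1][1]); M=R.from_rotvec(D[-1][2]).as_matrix(); print('mouth',P+M@MT, proj(d,[P+M@MT]))
u=proj(d,[P+M@MT])[0].astype(int); cv2.imwrite('pics/c4.png',cv2.resize(b[max(u[1]-80,0):u[1]+40,u[0]-70:u[0]+70],(700,600),interpolation=2))
E
```

```text
t 15.35 q [-0.444  0.77   1.734  0.985  1.761 -0.693] p [ 545.2 -130.4  259.1] ty [ 0.938  0.079 -0.337] tz [-0.144  0.975 -0.172] F [ 0.8 -0.4 -1.9] w 62.0
mouth [479.16585559  11.56430388 108.83097218] [[305.48024557 173.41723351]]
```

View pics/c4.png

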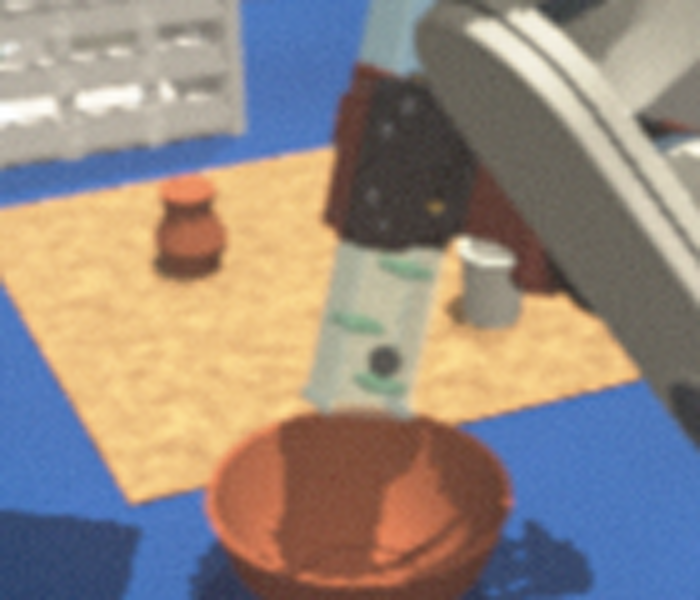

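The flask is mouth-down with the ball at crop (385,360), on the last rib. Now I'll rock it so the −y side goes down.

send_rows([
  {"translation": [-0.053, -0.006, 0.01], "twist": [0.011, -0.074, 0.013]},
  {"translation": [-0.106, -0.012, 0.018], "twist": [0.022, -0.147, 0.026]},
  {"translation": [-0.16, -0.018, 0.025], "twist": [0.033, -0.221, 0.039]},
  {"translation": [-0.212, -0.024, 0.03], "twist": [0.044, -0.295, 0.052]},
  {"translation": [-0.265, -0.03, 0.035], "twist": [0.055, -0.368, 0.066]},
  {"translation": [-0.318, -0.037, 0.038], "twist": [0.066, -0.442, 0.079]},
  {"translation": [-0.371, -0.044, 0.04], "twist": [0.077, -0.516, 0.092]},
  {"translation": [-0.424, -0.05, 0.04], "twist": [0.088, -0.59, 0.105]},
  {"translation": [-0.477, -0.057, 0.038], "twist": [0.1, -0.663, 0.118]},
  {"translation": [-0.53, -0.064, 0.037], "twist": [0.11, -0.737, 0.131]},
])

```text
t: 16.4
ee_pos: [492.0, -136.1, 263.4]
orientation: [-1.199, -1.434, -1.042]
ft_force: [-0.7, -0.3, -2.9]
width: 61.6
```

send_rows([
  {"translation": [-0.052, -0.009, -0.008], "twist": [0.011, -0.074, 0.013]},
  {"translation": [-0.104, -0.018, -0.018], "twist": [0.022, -0.147, 0.026]},
  {"translation": [-0.156, -0.027, -0.03], "twist": [0.033, -0.221, 0.039]},
  {"translation": [-0.208, -0.037, -0.045], "twist": [0.044, -0.295, 0.052]},
  {"translation": [-0.26, -0.047, -0.06], "twist": [0.055, -0.368, 0.066]},
  {"translation": [-0.312, -0.057, -0.075], "twist": [0.066, -0.442, 0.079]},
  {"translation": [-0.364, -0.067, -0.09], "twist": [0.077, -0.516, 0.092]},
  {"translation": [-0.416, -0.076, -0.108], "twist": [0.088, -0.59, 0.105]},
  {"translation": [-0.468, -0.086, -0.126], "twist": [0.1, -0.663, 0.118]},
  {"translation": [-0.52, -0.095, -0.144], "twist": [0.11, -0.737, 0.131]},
])

```text
t: 17.4
ee_pos: [440.1, -145.7, 249.0]
orientation: [-0.946, -1.701, -1.296]
ft_force: [-0.6, -0.2, -3.0]
width: 61.9
```

send_rows([
  {"translation": [-0.047, -0.011, -0.026], "twist": [0.011, -0.074, 0.013]},
  {"translation": [-0.094, -0.022, -0.052], "twist": [0.022, -0.147, 0.026]},
  {"translation": [-0.14, -0.034, -0.08], "twist": [0.033, -0.221, 0.039]},
  {"translation": [-0.186, -0.045, -0.11], "twist": [0.044, -0.295, 0.052]},
  {"translation": [-0.232, -0.057, -0.142], "twist": [0.055, -0.368, 0.066]},
  {"translation": [-0.276, -0.068, -0.175], "twist": [0.066, -0.442, 0.079]},
  {"translation": [-0.32, -0.08, -0.208], "twist": [0.077, -0.516, 0.092]},
  {"translation": [-0.362, -0.09, -0.242], "twist": [0.088, -0.59, 0.105]},
  {"translation": [-0.404, -0.102, -0.276], "twist": [0.1, -0.663, 0.118]},
  {"translation": [-0.443, -0.113, -0.31], "twist": [0.11, -0.737, 0.131]},
])

```text
t: 18.4
ee_pos: [395.9, -157.1, 217.9]
orientation: [-0.64, -1.943, -1.535]
ft_force: [0.5, 0.1, -2.5]
width: 61.5
```

```bash
python3 st.py
python3 - <<'E'
from h import *
from plan import *
d=shot('side','side5'); b=cv2.cvtColor(d['img'],cv2.COLOR_RGB2BGR); e=shot('top','top5'); e=cv2.cvtColor(e['img'],cv2.COLOR_RGB2BGR)
P=np.array(D[-1][1]); M=R.from_rotvec(D[-1][2]).as_matrix(); print('mouth',P+M@MT, proj(d,[P+M@MT]))
cv2.imwrite('pics/c5.png',np.hstack([cv2.resize(b[120:225,250:360],(400,382),interpolation=2),cv2.resize(e[170:255,280:369],(400,382),interpolation=2)]))
E
```

```text
t 18.4 q [-0.621  0.765  1.991  0.793  1.667 -2.083] p [ 395.9 -157.1  217.9] ty [0.68  0.224 0.698] tz [-0.143  0.974 -0.174] F [ 0.5  0.1 -2.5] w 61.5
mouth [464.61459459   9.83147587  97.37578448] [[299.9840453  179.07564186]]
```

View pics/c5.png

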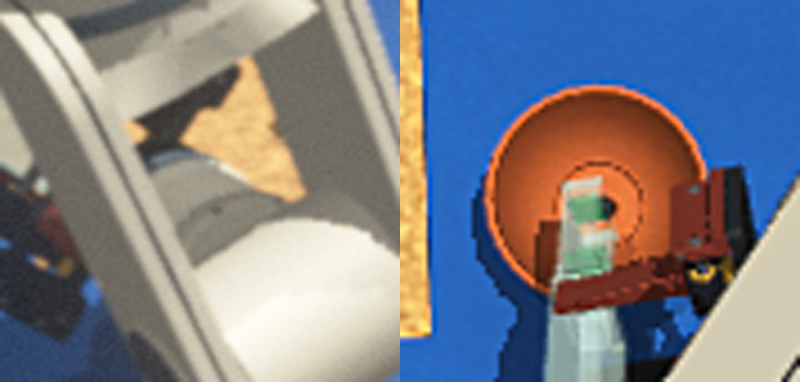

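The dark spot at top-crop (605,207) looks like the ball lying near the bowl's centre. I'll raise the flask straight up and verify, then plan the laying path.

send_rows([
  {"translation": [0, 0, 0.05], "twist": [0, 0, 0]},
  {"translation": [0, 0, 0.13], "twist": [0, 0, 0]},
  {"translation": [-0.02, -0.02, 0.24], "twist": [0, 0, 0]},
  {"translation": [-0.04, -0.04, 0.35], "twist": [0, 0, 0]},
  {"translation": [-0.06, -0.06, 0.46], "twist": [0, 0, 0]},
  {"translation": [-0.08, -0.08, 0.57], "twist": [0, 0, 0]},
  {"translation": [-0.1, -0.1, 0.68], "twist": [0, 0, 0]},
  {"translation": [-0.1, -0.1, 0.79], "twist": [0, 0, 0]},
  {"translation": [-0.1, -0.1, 0.9], "twist": [0, 0, 0]},
  {"translation": [-0.1, -0.1, 1], "twist": [0, 0, 0]},
])

```text
t: 19.5
ee_pos: [385.8, -166.9, 319.0]
orientation: [-0.642, -1.942, -1.533]
ft_force: [-0.9, -0.0, -2.1]
width: 61.6
```

```bash
python3 st.py
python3 - <<'E'
from h import *
from seq import *
e=shot('top','top6'); b=cv2.cvtColor(e['img'],cv2.COLOR_RGB2BGR)
a=b[185:242,298:350]; m=(a.max(2)<75).astype(np.uint8); n,l,s,c=cv2.connectedComponentsWithStats(m)
for k in range(1,n):
    if s[k,4]>3: px=c[k]+[298,185]; print('dark',px,s[k,4],unproj(e,[px],13)[0].round(1))
cv2.imwrite('pics/c6.png',cv2.resize(b[170:255,270:369],(700,601),interpolation=2)[:598])
P=np.array(D[-1][1]); M=R.from_rotvec(D[-1][2]).as_matrix(); q=np.array(D[-1][0])
# lay: psi=0, phi=0, above pad centre
def lay(z): 
    P2,M2=pose((0,0,0),0,0,0); return np.array([552.3+25.1,-425.5,z]),M2
seqs=[(np.array([420,-220,390]),pose((0,0,0),80,60,-15)[1],2),(np.array([500,-330,390]),pose((0,0,0),45,25,0)[1],2),(*lay(360),2)]
for Pt,Mt,n in seqs:
    rv=R.from_matrix(Mt@M.T).as_rotvec(); M0=M;P0=P
    for k in range(1,n+1):
        M2=R.from_rotvec(rv*k/n).as_matrix()@M0; P2=P0+(Pt-P0)*k/n
        q,cc=ik(P2,M2,p,q); fo=lambda x,z:P2+M2@np.array([-25.1-x,0,186.7-z])
        print('d',((P2-P)/100).round(3),'rv',(rv/n/.5).round(3),'P',P2.round(1),q.round(2),'%.0e'%cc,'mouth',fo(105,13).round(0),'base',fo(-105,17).round(0)); P,M=P2,M2
E
```

```text
t 19.5 q [-0.648  0.559  2.006  0.79   1.811 -1.953] p [ 385.8 -166.9  319. ] ty [0.681 0.225 0.697] tz [-0.144  0.974 -0.174] F [-0.9 -0.  -2.1] w 61.6
dark [308.66666667 228.66666667] 9 [438.2  52.9  13. ]
dark [345.34615385 229.34615385] 52 [436.4 -59.7  13. ]
dark [311.94117647 236.17647059] 17 [415.1  42.7  13. ]
d [ 0.171 -0.266  0.355] rv [-0.337  0.504 -0.492] P [ 402.9 -193.4  354.5] [-0.69  0.47  1.97  0.86  1.7  -1.54] 5e-25 mouth [471. -68. 191.] base [370.  -9. 365.]
d [ 0.171 -0.266  0.355] rv [-0.337  0.504 -0.492] P [ 420. -220.  390.] [-0.71  0.38  1.92  0.84  1.57 -1.14] 3e-24 mouth [ 468. -140.  194.] base [432. -34. 372.]
d [ 0.4  -0.55  0.  ] rv [-0.467  0.451 -0.786] P [ 460. -275.  390.] [-0.72  0.38  1.84  0.77  1.27 -0.71] 1e-30 mouth [ 481. -258.  175.] base [ 531. -116.  321.]
d [ 0.4  -0.55  0.  ] rv [-0.467  0.451 -0.786] P [ 500. -330.  390.] [-0.69  0.4   1.73  0.51  1.03 -0.18] 3e-29 mouth [ 469. -361.  178.] base [ 602. -228.  270.]
d [ 0.387 -0.478 -0.15 ] rv [-0.171  0.414 -0.773] P [ 538.7 -377.8  375. ] [-0.67  0.49  1.6   0.25  0.99  0.38] 1e-30 mouth [ 453. -404.  177.] base [ 642. -328.  227.]
d [ 0.387 -0.478 -0.15 ] rv [-0.171  0.414 -0.773] P [ 577.4 -425.5  360. ] [-0.65  0.6   1.44 -0.    1.1   0.92] 8e-31 mouth [ 447. -426.  186.] base [ 657. -426.  190.]
```

View pics/c6.png

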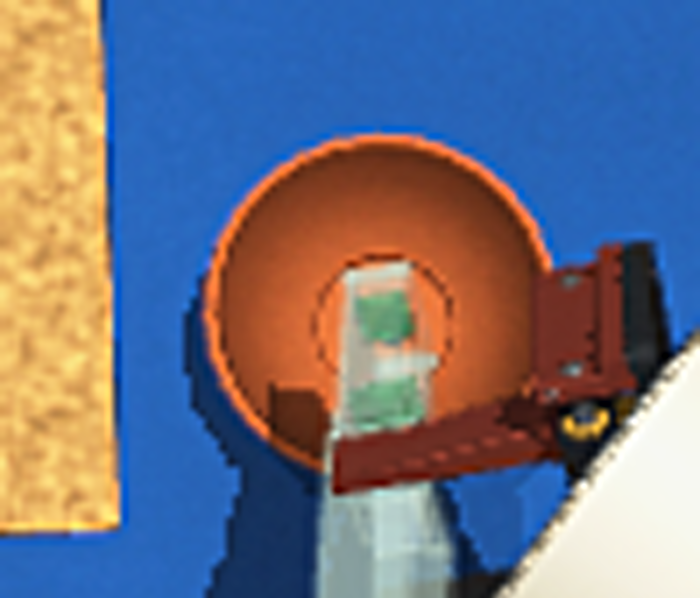

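The ball isn't visible here. It may be in the bowl hidden behind the green rib, or still in the neck. I'll shift the flask 30 mm sideways, still over the bowl, and check before leaving.

send_rows([
  {"translation": [0, 0.02, 0], "twist": [0, 0, 0]},
  {"translation": [0, 0.05, 0], "twist": [0, 0, 0]},
  {"translation": [0, 0.08, 0], "twist": [0, 0, 0]},
  {"translation": [0, 0.12, 0], "twist": [0, 0, 0]},
  {"translation": [0, 0.16, 0], "twist": [0, 0, 0]},
  {"translation": [0, 0.2, 0], "twist": [0, 0, 0]},
  {"translation": [0, 0.24, 0], "twist": [0, 0, 0]},
  {"translation": [0, 0.27, 0], "twist": [0, 0, 0]},
  {"translation": [0, 0.29, 0], "twist": [0, 0, 0]},
  {"translation": [0, 0.3, 0], "twist": [0, 0, 0]},
])

```text
t: 20.55
ee_pos: [385.8, -136.7, 318.0]
orientation: [-0.641, -1.942, -1.533]
ft_force: [0.5, 0.2, -2.1]
width: 61.9
```

```bash
python3 st.py
python3 - <<'E'
from h import *
e=shot('top','top7')
for t,n in(('top0',0),('top5',5),('top6',6),('top7',7)):
    i=load(t)['img'].astype(int)
    r=i[170:255,290:350]; br=(r.max(2)<95)&(r.max(2)-r.min(2)<30)
    nn,l,s,c=cv2.connectedComponentsWithStats(br.astype(np.uint8))
    print(t,[((c[k]+[290,170]).round(1).tolist(),int(s[k,4]),unproj(load(t),[c[k]+[290,170]],13)[0].round(0).tolist()) for k in range(1,nn) if s[k,4]>3])
b=cv2.cvtColor(e['img'],cv2.COLOR_RGB2BGR); f=cv2.cvtColor(load('top5')['img'],cv2.COLOR_RGB2BGR)
cv2.imwrite('pics/c7.png',np.hstack([cv2.resize(x[185:245,295:352],(400,421),interpolation=2) for x in(f,b)]))
E
```

```text
t 20.55 q [-0.598  0.546  2.043  0.832  1.775 -1.952] p [ 385.8 -136.7  318. ] ty [0.681 0.225 0.697] tz [-0.144  0.974 -0.174] F [ 0.5  0.2 -2.1] w 61.9
top0 []
top5 [([325.6, 215.8], 8, [478.0, 1.0, 13.0]), ([346.3, 233.1], 57, [425.0, -63.0, 13.0]), ([335.0, 252.0], 49, [367.0, -28.0, 13.0])]
top6 [([348.3, 229.8], 13, [435.0, -69.0, 13.0]), ([337.0, 252.4], 32, [366.0, -34.0, 13.0])]
top7 [([347.1, 214.2], 94, [483.0, -65.0, 13.0]), ([324.7, 216.0], 15, [478.0, 4.0, 13.0]), ([339.2, 230.8], 63, [432.0, -41.0, 13.0]), ([325.7, 252.5], 30, [365.0, 0.0, 13.0])]
```

View pics/c7.png

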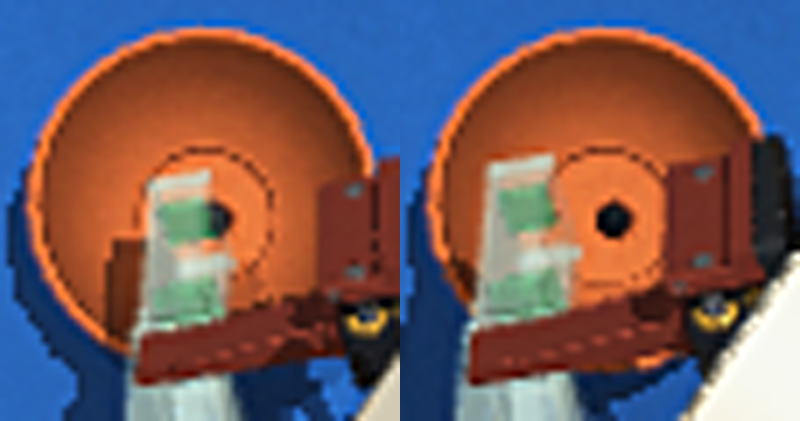

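The ball is confirmed in the bowl at (478,4). Before laying the flask, I'll check numerically that the white basket beside the tray clears the gripper body.

Run:
```python
from h import *
t=load('top0'); s=load('side0')
i=t['img'].astype(int)
for r in(165,190,215,240,255):
    row=i[r,488:530]; print(r,''.join('B' if p[2]>p[0]+60 else ('W' if p.min()>120 else '.') for p in row))
g=s['img'].astype(int)
for r in(330,345,360,375,390): 
    row=g[r,360:620:4]; print(r,''.join('B' if p[2]>p[0]+50 else ('W' if p.min()>120 else ('k' if p.max()<60 else '.')) for p in row))
for h in(0,50,100,130,160,200):
    print(h,'top',unproj(t,[[502,195]],h)[0].round(0)[:2],unproj(t,[[507,195]],h)[0].round(0)[1],'side',unproj(s,[[608,303],[500,349],[400,392]],h).round(0)[:,:2].tolist())
```

```text
165 BBBBBBBBBBBB.....W..WWW..WWW...WW...WWWWWW
190 BBBBBBBBBBBBB....WW...W....WW...WWW...WWWW
215 WBBBBBBBBBBBBBB...WWW..WWW..............WW
240 BBBBBBBBBBBBBBBB...................WWW...W
255 BBBBBBBBBBBBBBBBB...WWW..WWW...WW...WWW...
330 WWWWWWWWWWWWW....................W...WWBBBBBBBWWWWWWWWWWWWWW...WB
345 WWW.................................WWWWWWWWWWWWWWWWWWWW...BB....
360 ..W........................WWWWWWWWWWWWWWWWWWWWWWWWWW...B.....WBB
375 BB..W............WWWWWWWWWWWWWWWWWWWWWWWWWWWWWWWWWW..B.....WB....
390 BBB...W.WWWWWWWWWWWWWWW.WWWWWWWWWWWWWWWWWWWWWWWW........WB......W
0 top [ 547. -548.] -564.0 side [[924.0, -470.0], [658.0, -471.0], [458.0, -473.0]]
50 top [ 537. -531.] -546.0 side [[865.0, -489.0], [622.0, -491.0], [439.0, -492.0]]
100 top [ 528. -514.] -528.0 side [[806.0, -509.0], [585.0, -510.0], [419.0, -511.0]]
130 top [ 522. -503.] -518.0 side [[771.0, -520.0], [564.0, -521.0], [408.0, -522.0]]
160 top [ 517. -493.] -507.0 side [[736.0, -532.0], [542.0, -533.0], [396.0, -534.0]]
200 top [ 509. -479.] -493.0 side [[689.0, -547.0], [513.0, -548.0], [380.0, -549.0]]
```

The basket wall is at about y ≤ −530, so the gripper's reach to y≈−510 clears it; I'll bias 4 mm toward the tray's middle. Recomputing the laying path from the current pose.

Run:
```python
from h import *
from seq import *
i=load('top0')['img']; m=(i[140:245,430:490].max(2)<45)
c=[[r+140,430+np.flatnonzero(m[r])[0],430+np.flatnonzero(m[r])[-1]] for r in range(20,86,13)]; print(c)
P=np.array([385.8,-136.9,319.]); M=R.from_rotvec(D[-1][2]).as_matrix(); q=np.array(D[-1][0])
F=pose((0,0,0),-2.3,0,0)[1]
seqs=[(np.array([420,-220,395]),pose((0,0,0),80,60,-15)[1],2),(np.array([500,-330,395]),pose((0,0,0),45,25,0)[1],2),(np.array([577.4,-423,375]),F,2)]
for Pt,Mt,n in seqs:
    rv=R.from_matrix(Mt@M.T).as_rotvec(); M0=M;P0=P
    for k in range(1,n+1):
        M2=R.from_rotvec(rv*k/n).as_matrix()@M0; P2=P0+(Pt-P0)*k/n
        q,cc=ik(P2,M2,p,q)
        print('d',((P2-P)/100).round(3),'rv',(rv/n/.5).round(3),'P',P2.round(1),q.round(2),'%.0e'%cc); P,M=P2,M2
```

```text
[[160, np.int64(451), np.int64(474)], [173, np.int64(451), np.int64(474)], [186, np.int64(451), np.int64(475)], [199, np.int64(451), np.int64(476)], [212, np.int64(452), np.int64(476)], [225, np.int64(452), np.int64(476)]]
d [ 0.171 -0.415  0.38 ] rv [-0.337  0.504 -0.492] P [ 402.9 -178.4  357. ] [-0.67  0.45  1.99  0.87  1.68 -1.54] 2e-24
d [ 0.171 -0.416  0.38 ] rv [-0.337  0.504 -0.492] P [ 420. -220.  395.] [-0.71  0.37  1.92  0.84  1.57 -1.13] 2e-24
d [ 0.4  -0.55  0.  ] rv [-0.467  0.451 -0.786] P [ 460. -275.  395.] [-0.72  0.37  1.83  0.76  1.28 -0.7 ] 2e-30
d [ 0.4  -0.55  0.  ] rv [-0.467  0.451 -0.786] P [ 500. -330.  395.] [-0.69  0.4   1.73  0.51  1.04 -0.18] 3e-29
d [ 0.387 -0.465 -0.1  ] rv [-0.163  0.418 -0.812] P [ 538.7 -376.5  385. ] [-0.67  0.48  1.6   0.25  1.01  0.41] 9e-31
d [ 0.387 -0.465 -0.1  ] rv [-0.163  0.418 -0.812] P [ 577.4 -423.   375. ] [-0.65  0.59  1.43  0.    1.13  0.96] 3e-30
```

send_rows([
  {"translation": [0.01, -0.02, 0.03], "twist": [-0.02, 0.03, -0.03]},
  {"translation": [0.025, -0.06, 0.07], "twist": [-0.055, 0.082, -0.08]},
  {"translation": [0.045, -0.105, 0.1], "twist": [-0.09, 0.135, -0.13]},
  {"translation": [0.065, -0.15, 0.14], "twist": [-0.125, 0.187, -0.182]},
  {"translation": [0.085, -0.195, 0.18], "twist": [-0.16, 0.24, -0.234]},
  {"translation": [0.1, -0.24, 0.22], "twist": [-0.195, 0.292, -0.285]},
  {"translation": [0.12, -0.285, 0.26], "twist": [-0.23, 0.345, -0.336]},
  {"translation": [0.135, -0.33, 0.3], "twist": [-0.265, 0.397, -0.387]},
  {"translation": [0.153, -0.372, 0.34], "twist": [-0.3, 0.45, -0.438]},
  {"translation": [0.171, -0.415, 0.38], "twist": [-0.337, 0.504, -0.492]},
])

```text
t: 21.6
ee_pos: [402.9, -178.8, 356.4]
orientation: [-1.13, -1.862, -1.358]
ft_force: [-0.2, 0.4, -1.9]
width: 61.7
```

send_rows([
  {"translation": [0.017, -0.042, 0.038], "twist": [-0.034, 0.05, -0.049]},
  {"translation": [0.034, -0.083, 0.076], "twist": [-0.067, 0.101, -0.098]},
  {"translation": [0.051, -0.125, 0.114], "twist": [-0.101, 0.151, -0.148]},
  {"translation": [0.068, -0.166, 0.152], "twist": [-0.135, 0.202, -0.197]},
  {"translation": [0.086, -0.208, 0.19], "twist": [-0.168, 0.252, -0.246]},
  {"translation": [0.103, -0.25, 0.228], "twist": [-0.202, 0.302, -0.295]},
  {"translation": [0.12, -0.291, 0.266], "twist": [-0.236, 0.353, -0.344]},
  {"translation": [0.137, -0.333, 0.304], "twist": [-0.27, 0.403, -0.394]},
  {"translation": [0.154, -0.374, 0.342], "twist": [-0.303, 0.454, -0.443]},
  {"translation": [0.171, -0.416, 0.38], "twist": [-0.337, 0.504, -0.492]},
])

```text
t: 22.6
ee_pos: [419.9, -220.3, 394.3]
orientation: [-1.581, -1.72, -1.136]
ft_force: [-0.3, 0.1, -2.4]
width: 61.8
```

send_rows([
  {"translation": [0.04, -0.055, 0], "twist": [-0.047, 0.045, -0.079]},
  {"translation": [0.08, -0.11, 0], "twist": [-0.093, 0.09, -0.157]},
  {"translation": [0.12, -0.165, 0], "twist": [-0.14, 0.135, -0.236]},
  {"translation": [0.16, -0.22, 0], "twist": [-0.187, 0.18, -0.314]},
  {"translation": [0.2, -0.275, 0], "twist": [-0.234, 0.226, -0.393]},
  {"translation": [0.24, -0.33, 0], "twist": [-0.28, 0.271, -0.472]},
  {"translation": [0.28, -0.385, 0], "twist": [-0.327, 0.316, -0.55]},
  {"translation": [0.32, -0.44, 0], "twist": [-0.374, 0.361, -0.629]},
  {"translation": [0.36, -0.495, 0], "twist": [-0.42, 0.406, -0.707]},
  {"translation": [0.4, -0.55, 0], "twist": [-0.467, 0.451, -0.786]},
])

```text
t: 23.6
ee_pos: [459.8, -275.3, 394.0]
orientation: [-2.173, -1.473, -0.906]
ft_force: [0.3, 0.1, -1.4]
width: 62.1
```

send_rows([
  {"translation": [0.04, -0.055, 0], "twist": [-0.047, 0.045, -0.079]},
  {"translation": [0.08, -0.11, 0], "twist": [-0.093, 0.09, -0.157]},
  {"translation": [0.12, -0.165, 0], "twist": [-0.14, 0.135, -0.236]},
  {"translation": [0.16, -0.22, 0], "twist": [-0.187, 0.18, -0.314]},
  {"translation": [0.2, -0.275, 0], "twist": [-0.234, 0.226, -0.393]},
  {"translation": [0.24, -0.33, 0], "twist": [-0.28, 0.271, -0.472]},
  {"translation": [0.28, -0.385, 0], "twist": [-0.327, 0.316, -0.55]},
  {"translation": [0.32, -0.44, 0], "twist": [-0.374, 0.361, -0.629]},
  {"translation": [0.36, -0.495, 0], "twist": [-0.42, 0.406, -0.707]},
  {"translation": [0.4, -0.55, 0], "twist": [-0.467, 0.451, -0.786]},
])

```text
t: 24.6
ee_pos: [499.7, -330.2, 393.8]
orientation: [-2.695, -1.11, -0.596]
ft_force: [0.9, -0.2, -3.0]
width: 61.9
```

send_rows([
  {"translation": [0.039, -0.047, -0.01], "twist": [-0.016, 0.042, -0.081]},
  {"translation": [0.077, -0.093, -0.02], "twist": [-0.033, 0.084, -0.162]},
  {"translation": [0.116, -0.14, -0.03], "twist": [-0.049, 0.125, -0.244]},
  {"translation": [0.155, -0.186, -0.04], "twist": [-0.065, 0.167, -0.325]},
  {"translation": [0.194, -0.233, -0.05], "twist": [-0.082, 0.209, -0.406]},
  {"translation": [0.232, -0.279, -0.06], "twist": [-0.098, 0.251, -0.487]},
  {"translation": [0.271, -0.326, -0.07], "twist": [-0.114, 0.293, -0.568]},
  {"translation": [0.31, -0.372, -0.08], "twist": [-0.13, 0.334, -0.65]},
  {"translation": [0.348, -0.419, -0.09], "twist": [-0.147, 0.376, -0.731]},
  {"translation": [0.387, -0.465, -0.1], "twist": [-0.163, 0.418, -0.812]},
])

```text
t: 25.6
ee_pos: [538.4, -376.6, 383.7]
orientation: [-2.989, -0.55, -0.312]
ft_force: [-0.2, 0.4, -2.0]
width: 61.9
```

send_rows([
  {"translation": [0.039, -0.047, -0.01], "twist": [-0.016, 0.042, -0.081]},
  {"translation": [0.077, -0.093, -0.02], "twist": [-0.033, 0.084, -0.162]},
  {"translation": [0.116, -0.14, -0.03], "twist": [-0.049, 0.125, -0.244]},
  {"translation": [0.155, -0.186, -0.04], "twist": [-0.065, 0.167, -0.325]},
  {"translation": [0.194, -0.233, -0.05], "twist": [-0.082, 0.209, -0.406]},
  {"translation": [0.232, -0.279, -0.06], "twist": [-0.098, 0.251, -0.487]},
  {"translation": [0.271, -0.326, -0.07], "twist": [-0.114, 0.293, -0.568]},
  {"translation": [0.31, -0.372, -0.08], "twist": [-0.13, 0.334, -0.65]},
  {"translation": [0.348, -0.419, -0.09], "twist": [-0.147, 0.376, -0.731]},
  {"translation": [0.387, -0.465, -0.1], "twist": [-0.163, 0.418, -0.812]},
])

```text
t: 26.6
ee_pos: [577.1, -423.1, 373.5]
orientation: [-3.14, 0.069, 0.003]
ft_force: [-0.2, 0.1, -2.6]
width: 61.9
```

```bash
python3 st.py
python3 - <<'E'
from plan import *
M=R.from_rotvec(D[-1][2]).as_matrix(); F=pose((0,0,0),-2.3,0,0)[1]
print('remaining rv/0.5',(R.from_matrix(F@M.T).as_rotvec()/.5).round(3),'flask ctr',D[-1][1]-25.1*M[:,0])
E
```

```text
t 26.6 q [-0.649  0.588  1.431 -0.     1.125  0.966] p [ 577.1 -423.1  373.5] ty [-0.044 -0.999 -0.001] tz [-0.002  0.001 -1.   ] F [-0.2  0.1 -2.6] w 61.9
remaining rv/0.5 [-0.003 -0.003  0.008] flask ctr [ 551.98183036 -422.02121892  373.59461499]
```

send_rows([
  {"translation": [0, 0, -0.06], "twist": [0, 0, 0]},
  {"translation": [0, 0, -0.16], "twist": [0, 0, 0]},
  {"translation": [0, 0, -0.27], "twist": [0, 0, 0]},
  {"translation": [0, 0, -0.38], "twist": [0, 0, 0]},
  {"translation": [0, 0, -0.49], "twist": [0, 0, 0]},
  {"translation": [0, 0, -0.6], "twist": [0, 0, 0]},
  {"translation": [0, 0, -0.71], "twist": [0, 0, 0]},
  {"translation": [0, 0, -0.82], "twist": [0, 0, 0]},
  {"translation": [0, 0, -0.92], "twist": [0, 0, 0]},
  {"translation": [0, 0, -1], "twist": [0, 0, 0]},
])

```text
t: 27.6
ee_pos: [577.4, -422.9, 272.9]
orientation: [-3.141, 0.063, 0.0]
ft_force: [0.6, 0.4, -3.7]
width: 61.7
```

send_rows([
  {"translation": [0, 0, -0.08], "twist": [0, 0, 0]},
  {"translation": [0, 0, -0.17], "twist": [0, 0, 0]},
  {"translation": [0, 0, -0.26], "twist": [0, 0, 0]},
  {"translation": [0, 0, -0.35], "twist": [0, 0, 0]},
  {"translation": [0, 0, -0.43], "twist": [0, 0, 0]},
  {"translation": [0, 0, -0.5], "twist": [0, 0, 0]},
  {"translation": [0, 0, -0.56], "twist": [0, 0, 0]},
  {"translation": [0, 0, -0.61], "twist": [0, 0, 0]},
  {"translation": [0, 0, -0.64], "twist": [0, 0, 0]},
  {"translation": [0, 0, -0.66], "twist": [0, 0, 0]},
])

```text
t: 28.6
ee_pos: [577.5, -423.0, 207.8]
orientation: [3.141, -0.063, 0.001]
ft_force: [-0.5, 0.3, -1.9]
width: 61.9
```

send_rows([
  {"translation": [0, 0, -0.01], "twist": [0, 0, 0]},
  {"translation": [0, 0, -0.02], "twist": [0, 0, 0]},
  {"translation": [0, 0, -0.03], "twist": [0, 0, 0]},
  {"translation": [0, 0, -0.04], "twist": [0, 0, 0]},
  {"translation": [0, 0, -0.05], "twist": [0, 0, 0]},
  {"translation": [0, 0, -0.06], "twist": [0, 0, 0]},
  {"translation": [0, 0, -0.07], "twist": [0, 0, 0]},
  {"translation": [0, 0, -0.07], "twist": [0, 0, 0]},
  {"translation": [0, 0, -0.07], "twist": [0, 0, 0]},
  {"translation": [0, 0, -0.07], "twist": [0, 0, 0]},
])

```text
t: 29.6
ee_pos: [577.5, -423.0, 201.0]
orientation: [3.141, -0.063, 0.001]
ft_force: [-0.1, 0.3, -2.2]
width: 61.6
```

```bash
python3 st.py
python3 - <<'E'
from h import *
d=shot('side','side8'); e=shot('top','top8')
a=cv2.cvtColor(d['img'],cv2.COLOR_RGB2BGR)[190:400,290:570]
cv2.imwrite('pics/c8.png',cv2.resize(a,(784,588),interpolation=2))
E
```

```text
t 29.6 q [-0.649  0.795  1.495  0.     0.851  0.962] p [ 577.5 -423.   201. ] ty [-0.04  -0.999  0.   ] tz [ 0. -0. -1.] F [-0.1  0.3 -2.2] w 61.6
```

send_rows([
  {"translation": [0, 0, -0.004], "twist": [0, 0, 0]},
  {"translation": [0, 0, -0.008], "twist": [0, 0, 0]},
  {"translation": [0, 0, -0.012], "twist": [0, 0, 0]},
  {"translation": [0, 0, -0.016], "twist": [0, 0, 0]},
  {"translation": [0, 0, -0.02], "twist": [0, 0, 0]},
  {"translation": [0, 0, -0.024], "twist": [0, 0, 0]},
  {"translation": [0, 0, -0.028], "twist": [0, 0, 0]},
  {"translation": [0, 0, -0.03], "twist": [0, 0, 0]},
  {"translation": [0, 0, -0.03], "twist": [0, 0, 0]},
  {"translation": [0, 0, -0.03], "twist": [0, 0, 0]},
])

```text
t: 30.7
ee_pos: [577.5, -423.0, 198.0]
orientation: [3.141, -0.063, 0.001]
ft_force: [0.1, 0.5, -2.7]
width: 61.9
```

send_rows([
  {"translation": [0, 0, -0.002], "twist": [0, 0, 0]},
  {"translation": [0, 0, -0.004], "twist": [0, 0, 0]},
  {"translation": [0, 0, -0.006], "twist": [0, 0, 0]},
  {"translation": [0, 0, -0.008], "twist": [0, 0, 0]},
  {"translation": [0, 0, -0.01], "twist": [0, 0, 0]},
  {"translation": [0, 0, -0.01], "twist": [0, 0, 0]},
  {"translation": [0, 0, -0.01], "twist": [0, 0, 0]},
  {"translation": [0, 0, -0.01], "twist": [0, 0, 0]},
  {"translation": [0, 0, -0.01], "twist": [0, 0, 0]},
  {"translation": [0, 0, -0.01], "twist": [0, 0, 0]},
])

```text
t: 31.7
ee_pos: [577.5, -423.0, 197.9]
orientation: [3.141, -0.064, 0.001]
ft_force: [-2.3, 2.0, 6.2]
width: 61.7
```

```bash
python3 st.py
```

```text
t 31.7 q [-0.649  0.8    1.495  0.     0.846  0.962] p [ 577.5 -423.   197.9] ty [-0.04  -0.999  0.   ] tz [ 0.001 -0.    -1.   ] F [-2.3  2.   6.2] w 61.7
```

The flask touched the pad at the expected height. Opening partway to about 74 mm, because the tray wall is near the fingers.

send_rows([
  {"translation": [0, 0, 0], "twist": [0, 0, 0]},
  {"translation": [0, 0, 0], "twist": [0, 0, 0]},
  {"translation": [0, 0, 0], "twist": [0, 0, 0]},
  {"translation": [0, 0, 0], "twist": [0, 0, 0]},
  {"translation": [0, 0, 0], "twist": [0, 0, 0]},
  {"translation": [0, 0, 0], "twist": [0, 0, 0]},
  {"translation": [0, 0, 0], "twist": [0, 0, 0]},
  {"translation": [0, 0, 0], "twist": [0, 0, 0]},
  {"translation": [0, 0, 0], "twist": [0, 0, 0]},
  {"translation": [0, 0, 0], "twist": [0, 0, 0]},
], grip=-0.68)

```text
t: 32.7
ee_pos: [577.4, -423.0, 196.9]
orientation: [3.141, -0.063, 0.0]
ft_force: [-0.8, -0.6, 0.3]
width: 73.7
```

```bash
python3 st.py
```

```text
t 32.7 q [-0.649  0.801  1.495  0.     0.845  0.962] p [ 577.4 -423.   196.9] ty [-0.04  -0.999  0.   ] tz [ 0. -0. -1.] F [-0.8 -0.6  0.3] w 73.7
```

Released cleanly. Retreating straight up.

send_rows([
  {"translation": [0, 0, 0.03], "twist": [0, 0, 0]},
  {"translation": [0, 0, 0.1], "twist": [0, 0, 0]},
  {"translation": [0, 0, 0.2], "twist": [0, 0, 0]},
  {"translation": [0, 0, 0.3], "twist": [0, 0, 0]},
  {"translation": [0, 0, 0.42], "twist": [0, 0, 0]},
  {"translation": [0, 0, 0.54], "twist": [0, 0, 0]},
  {"translation": [0, 0, 0.66], "twist": [0, 0, 0]},
  {"translation": [0, 0, 0.78], "twist": [0, 0, 0]},
  {"translation": [0, 0, 0.9], "twist": [0, 0, 0]},
  {"translation": [0, 0, 1], "twist": [0, 0, 0]},
])

```text
t: 33.7
ee_pos: [577.5, -423.0, 298.3]
orientation: [3.14, -0.063, 0.001]
ft_force: [-0.2, -0.3, -0.8]
width: 73.7
```

send_rows([
  {"translation": [-0.1, 0.1, 0.1], "twist": [0, 0, 0]},
  {"translation": [-0.2, 0.2, 0.2], "twist": [0, 0, 0]},
  {"translation": [-0.3, 0.3, 0.3], "twist": [0, 0, 0]},
  {"translation": [-0.4, 0.4, 0.4], "twist": [0, 0, 0]},
  {"translation": [-0.5, 0.5, 0.5], "twist": [0, 0, 0]},
  {"translation": [-0.6, 0.6, 0.6], "twist": [0, 0, 0]},
  {"translation": [-0.7, 0.7, 0.7], "twist": [0, 0, 0]},
  {"translation": [-0.8, 0.8, 0.8], "twist": [0, 0, 0]},
  {"translation": [-0.9, 0.9, 0.9], "twist": [0, 0, 0]},
  {"translation": [-1, 1, 1], "twist": [0, 0, 0]},
])

```text
t: 34.7
ee_pos: [476.9, -322.5, 397.7]
orientation: [3.141, -0.063, 0.001]
ft_force: [-0.0, 0.2, 0.1]
width: 73.7
```

```bash
python3 st.py
python3 - <<'E'
from fit import *
e=shot('top','top9'); d=shot('side','side9')
ov=lambda i,dd:cv2.polylines(i,[c for c in cv2.findContours((sil(dd,552,-422,np.pi-.04,z0=11)>.5).astype(np.uint8),0,2)[0]],True,(0,0,255),1)
A=cv2.cvtColor(e['img'],cv2.COLOR_RGB2BGR); B=ov(cv2.cvtColor(d['img'],cv2.COLOR_RGB2BGR),d)
cv2.imwrite('pics/c9.png',np.hstack([cv2.resize(A[130:250,290:500],(420,240),interpolation=2)[:, :],cv2.resize(B[230:400,330:560],(325,240),interpolation=2)]))
i=e['img'].astype(int); r=i[180:245,295:352]; m=((r.max(2)<95)&(r.max(2)-r.min(2)<30)).astype(np.uint8)
n,l,s,c=cv2.connectedComponentsWithStats(m); print('ball?',[(c[k]+[295,180],s[k,4],unproj(e,[c[k]+[295,180]],13)[0].round(0)) for k in range(1,n) if s[k,4]>3])
E
```

```text
t 34.7 q [-0.615  0.36   1.747  0.     1.035  0.996] p [ 476.9 -322.5  397.7] ty [-0.04  -0.999  0.   ] tz [ 0. -0. -1.] F [-0.   0.2  0.1] w 73.7
ball? [(array([324.73333333, 216.        ]), np.int32(15), array([478.,   4.,  13.]))]
```

View pics/c9.png

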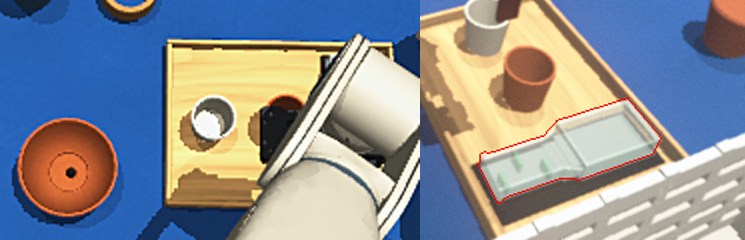

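The flask lies flat on the pad and matches the predicted outline. The ball is in the bowl at (478,4), the planters are standing and the gripper is clear. Handing in.

```bash
python3 -c "
from workcell import ctrl
print(ctrl.close_job())"
```

```text
the job is handed in; nothing more can be done
None
```

I handed the job in at about 35 s of the 72 s limit. The ball is in the brown bowl and the empty flask is lying on its back on the rubber pad; no verdict was reported.

I gripped the flask by its parallel sides and carried it over the bowl with the +y side kept slightly low. The ball had already rolled past the second rib during the lift, so one rock of about 45° to the −y side dropped it into the bowl. I then laid the flask lengthwise on the pad, mouth towards the robot, opened the jaws partway and backed off.

**Last checks:**
- **Ball:** it is at about (478, 4) mm, roughly 3 mm from the bowl's centre at (479, 7).
- **Flask:** the side view matches the outline I predicted for (552, −422) mm. That is about 4 mm off the pad centre, deliberately biased away from the nearby basket, and within about 0.04 rad of the pad's length.
- **Forces and contact:** the wrist force readings, taken after each move, stayed under 10 N, and the gripper is clear of everything.

**Checks that were less certain:**
- **Ball out of sight:** in one picture just after the pour I couldn't see the ball, because a rib hid it. I shifted the flask 30 mm, still over the bowl, and confirmed it was in the bowl before moving on.
- **Side view only:** the arm blocked the top view of the pad at the end, so the flask's final position rests on the side view and the arm's own pose readings.
- **Bystanders:** I saw both planters still standing. I did not measure the other bystanders again after the pour.

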